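Scrub out the hollow turned cup with the long brush

ROBOT

A 7-joint arm with a two-finger parallel gripper is mounted at the origin on the work surface. World frame = base frame: x ahead of the robot, y to its left, z up, the work surface at z = 0. Lengths are in m, angles in rad, forces in N, time in s.
With the tool pointing down it reaches from about 0.4 to 0.875 m from the base axis. Payload 4.4 kg.
Tool frame: the origin (TCP) lies at the very end of the fingers, on their centre line; the grasp point (between the pads) lies 19 mm behind it; z points along the fingers, x is the direction in which the jaws open and shut, and the axes are right-handed (so a half turn about z gives the same grasp; the last joint's range is limited). The gripper opens to 85 mm and grips with 20 to 120 N. Pads are 22 mm wide; open, the fingers measure 114 mm over their backs; the gripper's body (76 mm by 85 mm) begins 54 mm behind the grasp point. The pads swing forward as they close: fully open they stand 13 mm farther back than shut.
Start: joints at [1.142, 0.628, 0.038, 1.517, -0.027, 0.996, -0.02], TCP at [0.231, -0.608, 0.204] pointing down, gripper open.
Joint ranges: [-3.06, 3.06], [-0.37, 2.12], [-1.25, 1.32], [0.18, 2.47], [-1.1, 4.24], [0.23, 1.98], [-2.94, 2.94]. Speed limits (rad/s): [2.57, 2.57, 3.14, 3.14, 3.14, 3.14, 3.14].

INTERFACE

Orientations are given as [roll, pitch, yaw] about the fixed x, y, z axes, in that order (R = Rz(yaw) Ry(pitch) Rx(roll)).
In Python, from station import * gives the robot as it stands.
- The arm moves only by the tool servo_tool, never from a script. Its argument "series" is a list of rows, each an object of numbers: "tx", "ty", "tz": the shift along the tool's x, y, z in mm; "wx", "wy", "wz": the turn, a rotation vector about the tool's x, y, z in rad; "gripper": the opening, from 0 (shut) to 1 (fully open). A call has 1 to 20 rows; each row is the pose to reach, as a shift and turn from the pose measured when the call began, along the tool's axes at that moment; what a row does not reach only later rows make up. A row lasts 1/10 s, in which the tool goes at most 50 mm and 8.59 degrees, less where a joint would pass 70% of its speed; a pose out of reach is approached as far as the arm can. A call with a gripper value outside its range is refused whole. The fingers move at their own pace and stop on an object; "grip_force" is the grip in N (left out, the last holds). Time passes only in rows, so rows that repeat a pose let the fingers close. It gives the time, the measured TCP pose, the force and the opening at its end, in the units of the state.
- observe(): the state, without advancing time (a new reading comes with each control period).
- read_camera(name): name is "side" or "top" or "wrist"; returns the picture (384x512x3 uint8, red, green, blue); there is no depth.
- camera_model(name): a dict with "fx", "fy", "cx", "cy" (pixels), "distortion" ([k1, k2, p1, p2, k3] as OpenCV has them; the pictures are not rectified), "R" (3x3) and "t" (3): a world point X has camera coordinates R X + t; the wrist camera has in their place "hand_eye" (4x4, takes a point from camera to tool coordinates, whose origin is the TCP and whose axes are the tool frame's). Camera axes: x right, y down, z forward; pixel columns grow to the right and rows downward; lengths in m; the calibration is good to about 2 mm. A picture is of the moment at which its call begins: read the wrist's pose just before it. camera_model takes no time and is no camera call.
- job_done(): hands the job in, once; it reports no verdict.
The state is a dict: "time_s": time; "qpos": joint angles; "qd": joint speeds; "effort": joint torques, N m; "position": TCP position; "ee_rot": TCP orientation; "contact_force": force on the tool from outside, world axes, zero at the start; "torque": the same for the moment, N m; "gripper_width": finger opening in m.
Only numpy, scipy, OpenCV 4.12 (cv2) and the standard library are available. Lean on these libraries where they do the work, as an engineer would, in place of code of your own. Each camera call takes 0.05 s, during which the arm holds its last target. There are 200 camera calls.

TASK

Take the long round brush out of its wooden pot and scrub out the hollow cup that leans in the cradle: three full strokes, each time pushing the bristle end right down to the bottom of the cup and drawing it back up to the mouth. Leave the cup seated in its cradle, then stand the brush back in its pot, bristles down, let go of it, and leave everything else on the bench where it is.

Things in the scene. Friction and masses are not known exactly. Their poses are not given: they have to be found in the camera images.
- brush: Long round brush, 200 mm, 90 g. Origin: centre of the flat bristle end (lowest while it stands); z runs along it to the handle's end at 200 mm. Black bristle head z = 0 to 62 mm, 44 mm in diameter (32 mm at the very end); brass collar to 78 mm, 24 mm in diameter; wooden neck to 120 mm, 15 to 16 mm in diameter; grip z = 145 to 196 mm, 22 mm in diameter.
- brush_grip (a point): Point on the brush's axis in the middle of its grip, 170 mm from the bristle end; axes as the brush.
- pot: Open round turned brown-wood pot screwed to the bench, in which the brush stands, 85 mm tall, 82 to 92 mm outside diameter. Origin: centre of its underside, z up. Bore at least 64 mm in diameter, 77 mm deep.
- pot_floor (a point): Centre of the pot's inner floor, 8 mm above its underside.
- cup: The hollow turned cup of pale wood, loose, 250 g, leaning 33 degrees from vertical in the cradle. Straight cylinder 118 mm long, 76 mm outside diameter, bore 60 mm in diameter, wall 8 mm, bottom 8 mm thick. Origin: centre of its underside; z runs along its axis towards the open mouth.
- cup_floor (a point): Centre of the cup's inner bottom (cup z = 8 mm).
- cup_mouth (a point): Centre of the cup's mouth, at the rim (cup z = 118 mm).
- cradle: Wooden cradle screwed to the bench: slab 130 x 120 x 16 mm carrying a foot plate and an 85 mm long V trough under the cup, leaning 33 degrees towards the cradle's -x. Origin: centre of the slab's underside, z up.
- cradle_seat (a point): Point on the cradle's foot plate where the centre of the cup's underside rests, 30 mm along the cradle's +x and 56 mm up.
- doll: Bystander: solid pale-wood doll blank with a round head, 110 mm tall, 56 mm in diameter, standing. Origin: centre of its underside.
- beaker: Bystander: small pale-wood beaker standing upright, 70 mm tall, 60 mm in diameter at the rim. Origin: centre of its underside.
- billet: Bystander: square pale-wood billet lying down, 150 x 48 x 48 mm. Origin: centre of its underside.
- jar: Bystander: glass jar with a lid, 100 mm tall, 68 mm in diameter. Origin: centre of its underside.
- gouge: Bystander: turning gouge lying down, wooden handle 120 mm long and a dark steel blade 140 mm long, 32 mm tall. Origin: on the bench under the front end of the handle; x along the blade.
- offcut: Bystander: pale-wood offcut block, 75 x 55 x 40 mm. Origin: centre of its underside.

How it is judged:
By the outcome, as a careful person would: the job done as asked, in the order asked, and still so for the second after the job is handed in, with the robot touching nothing.
It also fails if it takes over 54 s, if anything falls off the work surface, if the arm or the gripper's body presses on something with over 40 N, if the wrist force passes 120 N, or if a joint passes its speed limit or range.

## Working session

There is one attempt and no reset: what is moved stays moved. The work goes in short steps, Python scripts to look and compute and a tool call to move; the robot and the scene stay as the last step left them, time stands still between calls to the robot, and variables do not carry over. Pictures are saved under pics/ and viewed, about 8 in all and at most 12, crops included, and the job is handed in when it is done.

Besides the shell and the picture viewer there is one more tool, called after ">>>" in YAML: its name, and indented under it one key for each argument. servo_tool: Moves the arm, as the interface text tells. Its arguments: {"type":"object","properties":{"series":{"type":"array"},"grip_force":{"type":"number"}},"required":["series"]}

```bash
mkdir -p pics
python3 - <<'E'
from station import *
import cv2,numpy as np
s=observe();print({k:np.round(v,3).tolist() for k,v in s.items()})
ims=[]
for n in("side","top"):
    im=read_camera(n);cv2.imwrite(f"pics/{n}0.png",im[:,:,::-1])
    m=camera_model(n);print(n,{k:np.round(v,4).tolist() for k,v in m.items()})
print({k:np.round(v,4).tolist() for k,v in camera_model("wrist").items()})
E
ls
```

```text
{'time_s': 0.0, 'qpos': [1.142, 0.629, 0.038, 1.518, -0.027, 0.996, -0.02], 'qd': [-0.002, -0.001, 0.002, 0.001, -0.001, -0.0, 0.0], 'effort': [0.0, -56.34, 1.227, -19.345, 0.011, 0.011, 0.0], 'position': [0.23, -0.607, 0.203], 'ee_rot': [3.142, 0.002, -1.208], 'contact_force': [0.631, 0.268, -0.447], 'torque': [0.004, -0.004, -0.01], 'gripper_width': 0.086}
side {'fx': 439.9371, 'fy': 439.9371, 'cx': 267.6973, 'cy': 189.1989, 'distortion': [-0.1709, 0.0, 0.0, 0.0, 0.0], 'R': [[-0.9165, -0.3995, -0.0187], [-0.2952, 0.7074, -0.6423], [0.2698, -0.5831, -0.7663]], 't': [0.5037, 0.2033, 1.222]}
top {'fx': 468.6537, 'fy': 468.6537, 'cx': 259.8038, 'cy': 201.0101, 'distortion': [-0.1951, 0.0, 0.0, 0.0, 0.0], 'R': [[-0.0179, -0.9998, 0.0108], [-0.9876, 0.016, -0.1561], [0.1559, -0.0135, -0.9877]], 't': [0.0265, 0.5679, 1.2654]}
{'fx': 265.7978, 'fy': 265.7978, 'cx': 255.8418, 'cy': 186.3232, 'distortion': [-0.0383, 0.0, 0.0, 0.0, 0.0], 'hand_eye': [[1.0, 0.0003, 0.0013, -0.0004], [-0.0007, 0.9574, 0.2889, -0.0725], [-0.0012, -0.2889, 0.9574, -0.1702], [0.0, 0.0, 0.0, 1.0]]}
pics
```

View pics/side0.png

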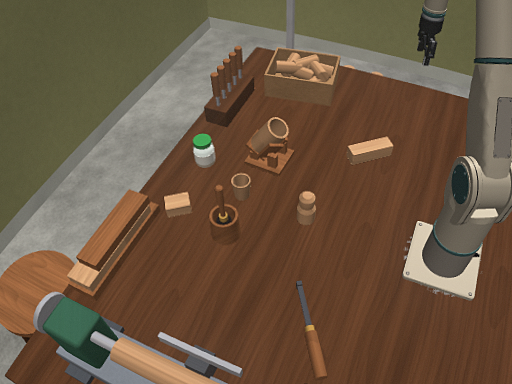

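View pics/top0.png

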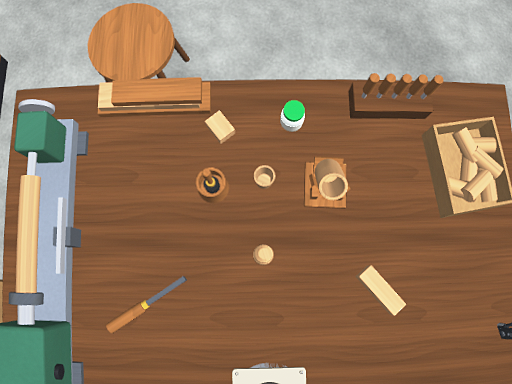

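The side view shows the brush in its pot at about (222,215), the cup in the cradle at (268,140) and the beaker at (241,185). The top view has the pot at (211,184) and the cup mouth at (333,186), facing the robot. I'll zoom in on both.

Run:
```python
import cv2,numpy as np
a=cv2.imread("pics/side0.png");b=cv2.imread("pics/top0.png")
A=cv2.resize(a[110:250,195:315],None,fx=4,fy=4,interpolation=cv2.INTER_CUBIC)[:, :]
B=cv2.resize(b[140:220,190:360],None,fx=4,fy=4,interpolation=cv2.INTER_CUBIC)
B1=cv2.resize(b[140:215,185:245],None,fx=5,fy=5,interpolation=cv2.INTER_CUBIC)
B2=cv2.resize(b[145:215,296:356],None,fx=5,fy=5,interpolation=cv2.INTER_CUBIC)
C=np.zeros((600,790,3),np.uint8);C[:560,:480]=A;C[:300,490:790]=B1[:300];C[300:600,490:790]=B2[:300]
for x in range(0,480,40):cv2.putText(C,str(195+x//4),(x,575),0,.35,(255,255,255));cv2.line(C,(x,555),(x,565),(0,255,0))
for y in range(0,560,40):cv2.putText(C,str(110+y//4),(0,y+4),0,.35,(0,255,0))
for x in range(0,300,50):
  cv2.putText(C,str(185+x//5),(490+x,10),0,.35,(0,255,0));cv2.putText(C,str(296+x//5),(490+x,595),0,.35,(0,255,0))
for y in range(0,300,50):
  cv2.putText(C,str(140+y//5),(765,y+4),0,.35,(0,255,0));cv2.putText(C,str(145+y//5),(765,304+y),0,.35,(0,255,0))
cv2.imwrite("pics/z0.png",C)
```

```text
(no output)
```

View pics/z0.png

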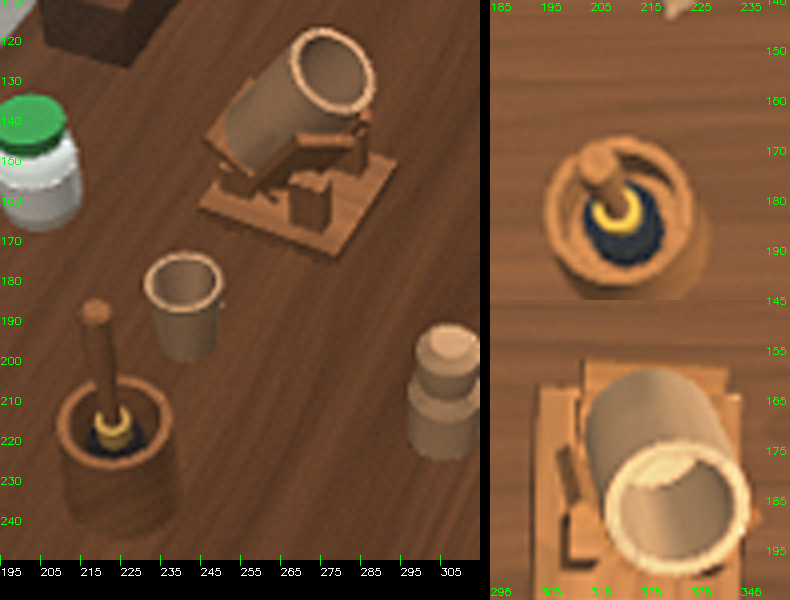

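The zoom shows the following:
- **Brush:** the handle end is at side (219,187.5) and top (207,172). The brush leans slightly.
- **Pot rim:** centred at side (224,215.6) and top (210.7,182).
- **Cup mouth:** centred at side (278.3,128) and top (333.5,186.5).

Next I'll triangulate these.

```bash
cat > h.py <<'E'
from station import *
import cv2,numpy as np
from scipy.spatial.transform import Rotation as Rt
def ray(n,px,pose=None):
    m=camera_model(n);K=np.array([[m["fx"],0,m["cx"]],[0,m["fy"],m["cy"]],[0,0,1]])
    u=cv2.undistortPoints(np.array([[px]],float),K,np.array(m["distortion"]))[0,0]
    d=np.array([u[0],u[1],1.])
    if n=="wrist":
        H=np.array(m["hand_eye"]);R=Rt.from_euler("xyz",pose[1]).as_matrix()
        o=np.array(pose[0])+R@H[:3,3];d=R@H[:3,:3]@d
    else:
        R=np.array(m["R"]);o=-R.T@np.array(m["t"]);d=R.T@d
    return o,d/np.linalg.norm(d)
def tri(rs):
    A=sum(np.eye(3)-np.outer(d,d) for o,d in rs);b=sum((np.eye(3)-np.outer(d,d))@o for o,d in rs)
    X=np.linalg.solve(A,b);return X,max(np.linalg.norm(np.cross(X-o,d)) for o,d in rs)
def onz(r,z): return r[0]+r[1]*(z-r[0][2])/r[1][2]
def proj(n,X,pose=None):
    m=camera_model(n);K=np.array([[m["fx"],0,m["cx"]],[0,m["fy"],m["cy"]],[0,0,1]])
    if n=="wrist":
        H=np.array(m["hand_eye"]);R=Rt.from_euler("xyz",pose[1]).as_matrix()
        x=H[:3,:3].T@(R.T@(np.array(X)-pose[0])-H[:3,3]);rv=tv=np.zeros(3)
        return cv2.projectPoints(x.reshape(1,3),rv,tv,K,np.array(m["distortion"]))[0].ravel()
    return cv2.projectPoints(np.array(X,float).reshape(1,3),cv2.Rodrigues(np.array(m["R"]))[0],np.array(m["t"]),K,np.array(m["distortion"]))[0].ravel()
def pose():
    s=observe();return np.array(s["position"]),np.array(s["ee_rot"])
def togo(P,zdir,xdir):
    """shift mm and rotvec in tool axes to reach TCP P with tool z and x (approx)"""
    p,e=pose();R=Rt.from_euler("xyz",e).as_matrix()
    z=np.array(zdir)/np.linalg.norm(zdir);x=np.array(xdir)-np.dot(xdir,z)*z;x/=np.linalg.norm(x)
    G=np.c_[x,np.cross(z,x),z]
    return np.round(R.T@(np.array(P)-p)*1000,1),np.round(Rt.from_matrix(R.T@G).as_rotvec(),3)
E
python3 - <<'E'
from h import *
np.set_printoptions(precision=4,suppress=True)
for n,a,b in[("brush end",(218.9,187.6),(207,172)),("collar",(223.2,217),(210.2,182.4)),("pot rim",(223.9,215.6),(210.7,182)),("mouth",(278.3,128),(333.5,186.5))]:
    print(n,*tri([ray("side",a),ray("top",b)]))
c=[onz(ray("side",p),.016) for p in((245,161),(278.7,174.2),(294.2,150))]
print(c,np.linalg.norm(c[1]-c[0]),np.linalg.norm(c[2]-c[1]),c[1]-c[0],c[2]-c[1])
c=[onz(ray("top",p),.016) for p in((305,162),(346,164),(305,200))]
print(c,c[1]-c[0],c[2]-c[0])
for n,p,z in(("beaker",(264,174),.07),("jar",(293,110),.1),("doll",(264,254),.1),("offcut",(220,124),.04),("billet",(383,289),.048)):print(n,onz(ray("top",p),z))
E
```

```text
brush end [0.619  0.1489 0.2024] 0.0005970942143555285
collar [0.6177 0.1526 0.0782] 0.0008492293849332082
pot rim [0.617  0.1505 0.0829] 2.3885650867414492e-05
mouth [ 0.5861 -0.1734  0.1527] 7.304890832886802e-05
[array([ 0.6842, -0.1202,  0.016 ]), array([ 0.5578, -0.1088,  0.016 ]), array([ 0.5516, -0.2312,  0.016 ])] 0.1269087670535161 0.12255941001193653 [-0.1264  0.0115  0.    ] [-0.0061 -0.1224  0.    ]
[array([ 0.6855, -0.1171,  0.016 ]), array([ 0.6782, -0.2374,  0.016 ]), array([ 0.5736, -0.1132,  0.016 ])] [-0.0073 -0.1204  0.    ] [-0.1118  0.0039  0.    ]
beaker [0.6397 0.0041 0.07  ]
jar [ 0.8147 -0.0796  0.1   ]
doll [0.418 0.009 0.1  ]
offcut [0.7967 0.128  0.04  ]
billet [ 0.3153 -0.3202  0.048 ]
```

Everything agrees. The slab measures 127 x 122 mm, the rim height is 83 mm and the brush end is at about 205 mm. The mouth predicted from the slab is (0.584,-0.173,0.155) and the measured one is (0.586,-0.173,0.153). The cup axis is d≈(-0.544,0.033,0.839).

Run:
```python
from h import *
print(togo([.619,.150,.33],[0,0,-1],[1,0,0]))
```

```text
(array([-570.2, -631.9, -125.9]), array([-1.000e-03,  1.000e-03, -1.208e+00]))
```

>>> servo_tool:
  series:
    - {"tz": -50,"gripper": 1}
    - {"tz": -100,"gripper": 1}
    - {"tx": -30,"ty": -34,"tz": -126,"wz": -0.1,"gripper": 1}
    - {"tx": -60,"ty": -67,"tz": -126,"wz": -0.2,"gripper": 1}
    - {"tx": -93,"ty": -103,"tz": -126,"wz": -0.3,"gripper": 1}
    - {"tx": -126,"ty": -140,"tz": -126,"wz": -0.4,"gripper": 1}
    - {"tx": -159,"ty": -176,"tz": -126,"wz": -0.5,"gripper": 1}
    - {"tx": -192,"ty": -213,"tz": -126,"wz": -0.6,"gripper": 1}
    - {"tx": -225,"ty": -249,"tz": -126,"wz": -0.7,"gripper": 1}
    - {"tx": -258,"ty": -286,"tz": -126,"wz": -0.8,"gripper": 1}
    - {"tx": -291,"ty": -322,"tz": -126,"wz": -0.9,"gripper": 1}
    - {"tx": -324,"ty": -359,"tz": -126,"wz": -1.0,"gripper": 1}
    - {"tx": -357,"ty": -396,"tz": -126,"wz": -1.1,"gripper": 1}
    - {"tx": -390,"ty": -432,"tz": -126,"wz": -1.208,"gripper": 1}
    - {"tx": -423,"ty": -469,"tz": -126,"wz": -1.208,"gripper": 1}
    - {"tx": -456,"ty": -505,"tz": -126,"wz": -1.208,"gripper": 1}
    - {"tx": -489,"ty": -542,"tz": -126,"wz": -1.208,"gripper": 1}
    - {"tx": -522,"ty": -579,"tz": -126,"wz": -1.208,"gripper": 1}
    - {"tx": -555,"ty": -615,"tz": -126,"wz": -1.208,"gripper": 1}
    - {"tx": -570,"ty": -632,"tz": -126,"wz": -1.208,"gripper": 1}

```text
invalid input at $.series[0]: expected keys tx, ty, tz, wx, wy, wz, gripper
```

Run:
```python
from h import *
p=pose();im=read_camera("wrist");s=observe()
print(p,np.round(s["qpos"],3),s["time_s"])
for n,X in(("end",[.619,.150,.205]),("rim",[.617,.1505,.084])):print(n,proj("wrist",X,p))
cv2.imwrite("pics/w1.png",im[:,:,::-1]);np.save("p1.npy",np.array(p))
print(togo([.619,.150,.16],[0,0,-1],[1,0,0]))
```

```text
(array([ 0.23050131, -0.60713277,  0.20320169]), array([ 3.14157756e+00,  1.64503166e-03, -1.20798649e+00])) [ 1.142  0.629  0.038  1.518 -0.027  0.996 -0.02 ] 0.15
end [-3.04518171e+11 -3.12697237e+11]
rim [1577.76395023 1618.3129059 ]
(array([-570. , -631.9,   44.1]), array([-1.000e-03,  1.000e-03, -1.208e+00]))
```

View pics/w1.png

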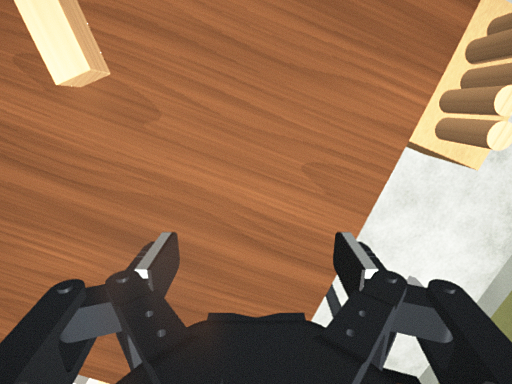

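The call was refused because every row needs all the keys. The picture only shows the start view, with the gripper over the bare bench. I'll resend it with full rows.

>>> servo_tool:
  series:
    - {"tx": 0,"ty": 0,"tz": -50,"wx": 0,"wy": 0,"wz": 0,"gripper": 1}
    - {"tx": 0,"ty": 0,"tz": -100,"wx": 0,"wy": 0,"wz": 0,"gripper": 1}
    - {"tx": -30,"ty": -34,"tz": -126,"wx": 0,"wy": 0,"wz": -0.1,"gripper": 1}
    - {"tx": -60,"ty": -67,"tz": -126,"wx": 0,"wy": 0,"wz": -0.2,"gripper": 1}
    - {"tx": -93,"ty": -103,"tz": -126,"wx": 0,"wy": 0,"wz": -0.3,"gripper": 1}
    - {"tx": -126,"ty": -140,"tz": -126,"wx": 0,"wy": 0,"wz": -0.4,"gripper": 1}
    - {"tx": -159,"ty": -176,"tz": -126,"wx": 0,"wy": 0,"wz": -0.5,"gripper": 1}
    - {"tx": -192,"ty": -213,"tz": -126,"wx": 0,"wy": 0,"wz": -0.6,"gripper": 1}
    - {"tx": -225,"ty": -249,"tz": -126,"wx": 0,"wy": 0,"wz": -0.7,"gripper": 1}
    - {"tx": -258,"ty": -286,"tz": -126,"wx": 0,"wy": 0,"wz": -0.8,"gripper": 1}
    - {"tx": -291,"ty": -322,"tz": -126,"wx": 0,"wy": 0,"wz": -0.9,"gripper": 1}
    - {"tx": -324,"ty": -359,"tz": -126,"wx": 0,"wy": 0,"wz": -1.0,"gripper": 1}
    - {"tx": -357,"ty": -396,"tz": -126,"wx": 0,"wy": 0,"wz": -1.1,"gripper": 1}
    - {"tx": -390,"ty": -432,"tz": -126,"wx": 0,"wy": 0,"wz": -1.208,"gripper": 1}
    - {"tx": -423,"ty": -469,"tz": -126,"wx": 0,"wy": 0,"wz": -1.208,"gripper": 1}
    - {"tx": -456,"ty": -505,"tz": -126,"wx": 0,"wy": 0,"wz": -1.208,"gripper": 1}
    - {"tx": -489,"ty": -542,"tz": -126,"wx": 0,"wy": 0,"wz": -1.208,"gripper": 1}
    - {"tx": -522,"ty": -579,"tz": -126,"wx": 0,"wy": 0,"wz": -1.208,"gripper": 1}
    - {"tx": -555,"ty": -615,"tz": -126,"wx": 0,"wy": 0,"wz": -1.208,"gripper": 1}
    - {"tx": -570,"ty": -632,"tz": -126,"wx": 0,"wy": 0,"wz": -1.208,"gripper": 1}
  grip_force: 60

```text
time_s: 2.15
position: [0.6194, 0.1555, 0.3293]
ee_rot: [-3.137, 0.001, 0.005]
contact_force: [0.5, 0.4, 0.3]
gripper_width: 0.0849
```

Run:
```python
from h import *
p=pose();im=read_camera("wrist");s=observe()
print(p,np.round(s["qpos"],3),s["time_s"])
for n,X in(("end",[.619,.150,.205]),("rim",[.617,.1505,.084])):print(n,proj("wrist",X,p))
cv2.imwrite("pics/w2.png",im[:,:,::-1]);np.save("p2.npy",np.array(p))
print(togo([.619,.150,.16],[0,0,-1],[1,0,0]))
```

```text
(array([0.61939304, 0.15552044, 0.32931727]), array([-3.13704577e+00,  1.45648009e-03,  5.30202598e-03])) [-0.032  0.543 -0.449  1.358  0.229  1.29  -0.479] 2.2
end [256.50515626 178.31845345]
rim [255.075334   158.35266463]
(array([ -0.9,   9.3, 168.9]), array([-0.007,  0.001,  0.008]))
```

View pics/w2.png

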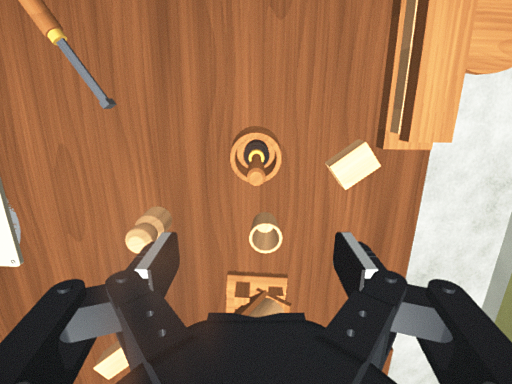

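The pot rim is at (256,158) and the handle end at (257,177). Both lie within about 1 px of the prediction. I'll descend partway and re-centre.

>>> servo_tool:
  series:
    - {"tx": -1,"ty": 9,"tz": 0,"wx": -0.007,"wy": 0,"wz": 0.008,"gripper": 1}
    - {"tx": -1,"ty": 9,"tz": 30,"wx": -0.007,"wy": 0,"wz": 0.008,"gripper": 1}
    - {"tx": -1,"ty": 9,"tz": 60,"wx": -0.007,"wy": 0,"wz": 0.008,"gripper": 1}
    - {"tx": -1,"ty": 9,"tz": 80,"wx": -0.007,"wy": 0,"wz": 0.008,"gripper": 1}
    - {"tx": -1,"ty": 9,"tz": 90,"wx": -0.007,"wy": 0,"wz": 0.008,"gripper": 1}
    - {"tx": -1,"ty": 9,"tz": 90,"wx": -0.007,"wy": 0,"wz": 0.008,"gripper": 1}

```text
time_s: 2.8
position: [0.6181, 0.1478, 0.2377]
ee_rot: [3.14, 0.004, -0.002]
contact_force: [-0.1, -0.1, 0.8]
gripper_width: 0.0856
```

Run:
```python
from h import *
print(pose(),togo([.619,.150,.16],[0,0,-1],[1,0,0]))
```

```text
(array([0.61813512, 0.14783708, 0.2377316 ]), array([ 3.13986427e+00,  3.53754255e-03, -1.87170752e-03])) (array([ 1.1, -2.3, 77.7]), array([ 0.002,  0.004, -0.002]))
```

>>> servo_tool:
  series:
    - {"tx": 1,"ty": -2,"tz": 25,"wx": 0.002,"wy": 0.003,"wz": 0,"gripper": 1}
    - {"tx": 1,"ty": -2,"tz": 50,"wx": 0.002,"wy": 0.003,"wz": 0,"gripper": 1}
    - {"tx": 1,"ty": -2,"tz": 70,"wx": 0.002,"wy": 0.003,"wz": 0,"gripper": 1}
    - {"tx": 1,"ty": -2,"tz": 78,"wx": 0.002,"wy": 0.003,"wz": 0,"gripper": 1}
    - {"tx": 1,"ty": -2,"tz": 78,"wx": 0.002,"wy": 0.003,"wz": 0,"gripper": 1}
    - {"tx": 1,"ty": -2,"tz": 78,"wx": 0.002,"wy": 0.003,"wz": 0,"gripper": 0.1}
    - {"tx": 1,"ty": -2,"tz": 78,"wx": 0.002,"wy": 0.003,"wz": 0,"gripper": 0.1}
    - {"tx": 1,"ty": -2,"tz": 78,"wx": 0.002,"wy": 0.003,"wz": 0,"gripper": 0.1}
    - {"tx": 1,"ty": -2,"tz": 78,"wx": 0.002,"wy": 0.003,"wz": 0,"gripper": 0.1}
    - {"tx": 1,"ty": -2,"tz": 78,"wx": 0.002,"wy": 0.003,"wz": 0,"gripper": 0}
    - {"tx": 1,"ty": -2,"tz": 78,"wx": 0.002,"wy": 0.003,"wz": 0,"gripper": 0}
    - {"tx": 1,"ty": -2,"tz": 78,"wx": 0.002,"wy": 0.003,"wz": 0,"gripper": 0}
    - {"tx": 1,"ty": -2,"tz": 78,"wx": 0.002,"wy": 0.003,"wz": 0,"gripper": 0}
  grip_force: 70

```text
time_s: 4.1
position: [0.6196, 0.15, 0.1606]
ee_rot: [-3.141, -0.001, -0.002]
contact_force: [0.7, 0.4, 5.5]
gripper_width: 0.0193
```

>>> servo_tool:
  series:
    - {"tx": 0,"ty": 0,"tz": -20,"wx": 0,"wy": 0,"wz": 0,"gripper": 0}
    - {"tx": 0,"ty": 0,"tz": -50,"wx": 0,"wy": 0,"wz": 0,"gripper": 0}
    - {"tx": 0,"ty": 0,"tz": -90,"wx": 0,"wy": 0,"wz": 0,"gripper": 0}
    - {"tx": 0,"ty": 0,"tz": -130,"wx": 0,"wy": 0,"wz": 0,"gripper": 0}
    - {"tx": 0,"ty": 0,"tz": -170,"wx": 0,"wy": 0,"wz": 0,"gripper": 0}
    - {"tx": 0,"ty": 0,"tz": -190,"wx": 0,"wy": 0,"wz": 0,"gripper": 0}
    - {"tx": 0,"ty": 0,"tz": -200,"wx": 0,"wy": 0,"wz": 0,"gripper": 0}
    - {"tx": 0,"ty": 0,"tz": -200,"wx": 0,"wy": 0,"wz": 0,"gripper": 0}
    - {"tx": 0,"ty": 0,"tz": -200,"wx": 0,"wy": 0,"wz": 0,"gripper": 0}

```text
time_s: 5.0
position: [0.6185, 0.1494, 0.3587]
ee_rot: [3.141, 0.002, -0.002]
contact_force: [-0.9, -0.3, -0.8]
gripper_width: 0.019
```

Run:
```python
from h import *
p=pose();s=observe();print(p,s["gripper_width"])
C=np.zeros((600,800,3),np.uint8)
C0=p[0]
for i,n in enumerate(("side","top")):
    im=read_camera(n)[:,:,::-1];cv2.imwrite(f"pics/{n}3.png",im)
    a=[C0+[0,0,-.151+z] for z in(0,.062,.078,.151)]
    q=np.array([proj(n,x) for x in a]);print(n,q.round(1).tolist())
    x0,y0=(q.mean(0)-[40,50]).astype(int)
    x0=max(x0,0);y0=max(y0,0);c=cv2.resize(im[y0:y0+110,x0:x0+80],None,fx=5,fy=5,interpolation=cv2.INTER_CUBIC)
    print(n,x0,y0);C[:c.shape[0],400*i:400*i+400]=c
cv2.imwrite("pics/z3.png",C)
# cup pose
seat=np.array([.6485,-.177,.0555]);d=np.array([-.5436,.0327,.8387])
for k in(.30,.118+.151+.04,.126,.16,):pass
P=seat+d*(.118+.151+.03);print("pre TCP",P,togo(P,-d,[1,0,0]))
```

```text
(array([0.61854215, 0.14942972, 0.35869381]), array([ 3.14136890e+00,  1.83925118e-03, -1.88931884e-03])) 0.01895429450316324
side [[219.0, 186.5], [216.4, 170.5], [215.7, 166.1], [212.4, 144.9]]
side 175 116
top [[206.5, 171.5], [203.8, 165.7], [203.1, 164.1], [199.5, 156.2]]
top 163 114
pre TCP [ 0.4859636 -0.1672227  0.3062713] (array([-131.8,  316.8,   52.6]), array([-0.037,  0.577, -0.013]))
```

View pics/z3.png

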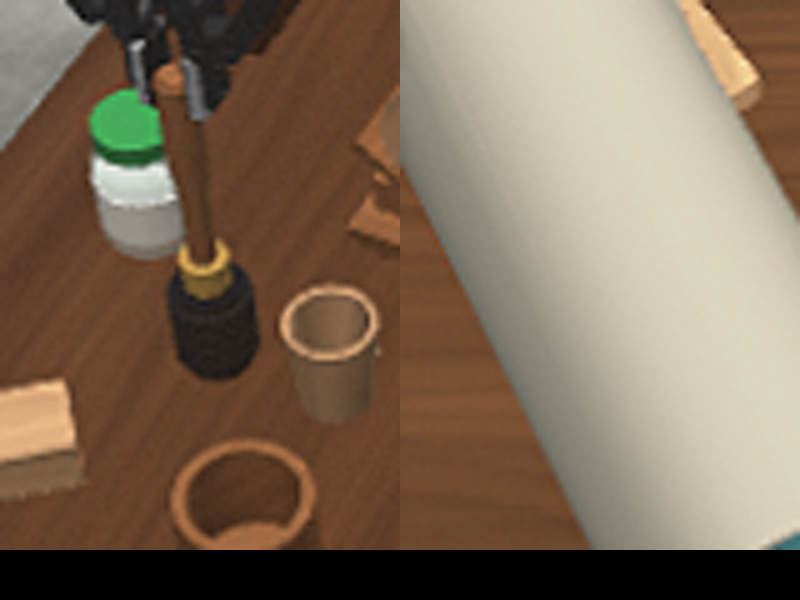

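The side crop shows the brush hanging straight in the fingers. Its collar is about 1 px below the prediction, which puts the bristle end about 153 mm from the TCP, and that matches the grasp height. The top view is blocked by the arm. Next is moving to the pre-insertion pose.

>>> servo_tool:
  series:
    - {"tx": -10,"ty": 20,"tz": 0,"wx": 0,"wy": 0,"wz": 0,"gripper": 0}
    - {"tx": -25,"ty": 50,"tz": 0,"wx": -0.003,"wy": 0.05,"wz": -0.001,"gripper": 0}
    - {"tx": -45,"ty": 85,"tz": 0,"wx": -0.007,"wy": 0.11,"wz": -0.003,"gripper": 0}
    - {"tx": -65,"ty": 125,"tz": 0,"wx": -0.012,"wy": 0.18,"wz": -0.004,"gripper": 0}
    - {"tx": -85,"ty": 165,"tz": 0,"wx": -0.016,"wy": 0.25,"wz": -0.006,"gripper": 0}
    - {"tx": -105,"ty": 205,"tz": 0,"wx": -0.021,"wy": 0.33,"wz": -0.008,"gripper": 0}
    - {"tx": -125,"ty": 240,"tz": 0,"wx": -0.026,"wy": 0.41,"wz": -0.009,"gripper": 0}
    - {"tx": -145,"ty": 275,"tz": 0,"wx": -0.031,"wy": 0.49,"wz": -0.011,"gripper": 0}
    - {"tx": -158,"ty": 300,"tz": 0,"wx": -0.035,"wy": 0.55,"wz": -0.012,"gripper": 0}
    - {"tx": -165,"ty": 313,"tz": 0,"wx": -0.037,"wy": 0.577,"wz": -0.013,"gripper": 0}
    - {"tx": -165,"ty": 314,"tz": 1,"wx": -0.037,"wy": 0.577,"wz": -0.013,"gripper": 0}
    - {"tx": -165,"ty": 314,"tz": 1,"wx": -0.037,"wy": 0.577,"wz": -0.013,"gripper": 0}

```text
time_s: 6.3
position: [0.4509, -0.1652, 0.3565]
ee_rot: [3.097, -0.572, 0.021]
contact_force: [1.3, 1.2, 0.0]
gripper_width: 0.0192
```

Run:
```python
from h import *
seat=np.array([.6485,-.177,.0555]);d=np.array([-.5436,.0327,.8387])
p=pose();s=observe();print(p,np.round(s["qpos"],3),s["contact_force"])
for k in(.30,.1606):print(k,togo(seat+d*k,-d,[1,0,0]))
C=np.zeros((600,800,3),np.uint8)
R=Rt.from_euler("xyz",p[1]).as_matrix();
for i,n in enumerate(("side","top")):
    im=read_camera(n)[:,:,::-1]
    q=np.array([proj(n,x) for x in(p[0]+R[:,2]*.1526,seat+d*.118,seat,p[0]+R[:,2]*.08)]);print(n,q.round(1).tolist())
    x0,y0=(q.mean(0)-[50,65]).astype(int);x0=max(x0,0);y0=max(y0,0)
    c=cv2.resize(im[y0:y0+120,x0:x0+100],None,fx=4,fy=4,interpolation=cv2.INTER_CUBIC)
    print(n,x0,y0);C[:c.shape[0],400*i:400*i+c.shape[1]]=c
cv2.imwrite("pics/z4.png",C)
```

```text
(array([ 0.45094081, -0.16519813,  0.35648636]), array([ 3.09691335, -0.57155067,  0.0209402 ])) [ 0.713 -0.036 -0.245  2.224 -0.512  0.47   0.877] [1.28786647 1.19339022 0.02294913]
0.3 (array([ 2.2,  0. , 60.2]), array([ 0.001,  0.003, -0.003]))
0.1606 (array([ 2.600e+00, -1.000e-01,  1.996e+02]), array([ 0.001,  0.003, -0.003]))
side [[294.3, 114.2], [278.8, 127.8], [261.4, 144.3], [307.5, 101.7]]
side 235 56
top [[338.3, 202.1], [333.5, 187.1], [328.1, 171.2], [342.7, 215.1]]
top 285 128
```

View pics/z4.png

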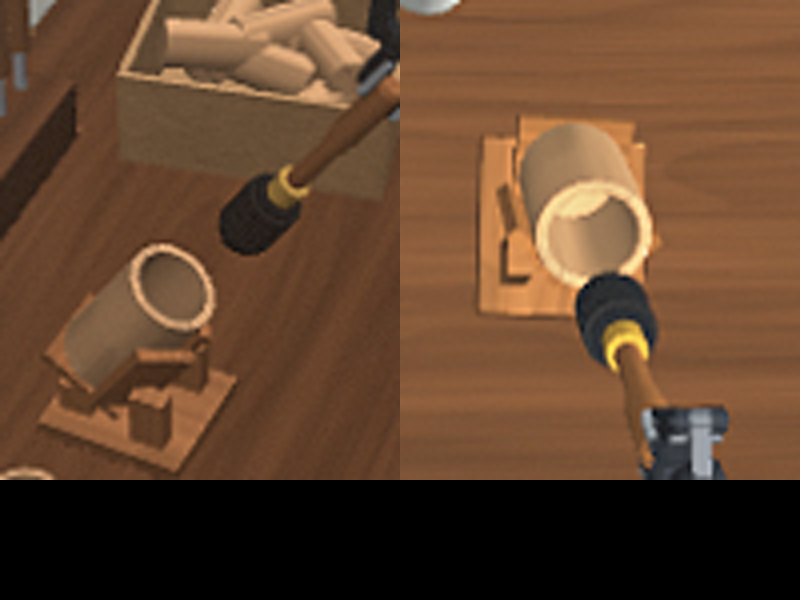

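The cup is seated. In the side crop, the brush axis through the collar (290,187) and head (260,213) points straight at the mouth centre (174,287). In the top crop the head end is at (612,285) and the mouth at (593,235), also in line. Next is inserting to just short of the bottom.

>>> servo_tool:
  series:
    - {"tx": 2,"ty": 0,"tz": 20,"wx": 0,"wy": 0.003,"wz": 0,"gripper": 0}
    - {"tx": 2,"ty": 0,"tz": 45,"wx": 0,"wy": 0.003,"wz": 0,"gripper": 0}
    - {"tx": 2,"ty": 0,"tz": 70,"wx": 0,"wy": 0.003,"wz": 0,"gripper": 0}
    - {"tx": 2,"ty": 0,"tz": 90,"wx": 0,"wy": 0.003,"wz": 0,"gripper": 0}
    - {"tx": 2,"ty": 0,"tz": 110,"wx": 0,"wy": 0.003,"wz": 0,"gripper": 0}
    - {"tx": 2,"ty": 0,"tz": 130,"wx": 0,"wy": 0.003,"wz": 0,"gripper": 0}
    - {"tx": 2,"ty": 0,"tz": 150,"wx": 0,"wy": 0.003,"wz": 0,"gripper": 0}
    - {"tx": 2,"ty": 0,"tz": 170,"wx": 0,"wy": 0.003,"wz": 0,"gripper": 0}
    - {"tx": 2,"ty": 0,"tz": 182,"wx": 0,"wy": 0.003,"wz": 0,"gripper": 0}
    - {"tx": 2,"ty": 0,"tz": 188,"wx": 0,"wy": 0.003,"wz": 0,"gripper": 0}
    - {"tx": 2,"ty": 0,"tz": 190,"wx": 0,"wy": 0.003,"wz": 0,"gripper": 0}

```text
time_s: 7.5
position: [0.563, -0.1762, 0.2253]
ee_rot: [3.117, -0.53, 0.024]
contact_force: [-2.2, 1.2, -1.5]
gripper_width: 0.0193
```

Run:
```python
from h import *
seat=np.array([.6485,-.177,.0555]);d=np.array([-.5436,.0327,.8387])
s=observe();p=pose();print(p,np.round(s["contact_force"],1),np.round(s["torque"],2))
for k in(.28,.1606):print(k,togo(seat+d*k,-d,[1,0,0]))
```

```text
(array([ 0.56301143, -0.17619593,  0.22528705]), array([ 3.11676073, -0.53031369,  0.02416482])) [-2.2  1.2 -1.5] [0.12 1.52 0.07]
0.28 (array([-24.5,  -7.7, -90. ]), array([-0.021,  0.044,  0.001]))
0.1606 (array([-19.2,  -5.2,  29.3]), array([-0.021,  0.044,  0.001]))
```

Run:
```python
from h import *
s=observe();print(np.round(s["qpos"],3),np.round(s["qd"],3),np.round(s["effort"],1))
p=pose();seat=np.array([.6485,-.177,.0555]);d=np.array([-.5436,.0327,.8387])
R=Rt.from_euler("xyz",p[1]).as_matrix()
for L in(0,.075,.09,.1526):
    v=p[0]+R[:,2]*L-seat;a=v@d;print(L,"cup z",a,"lateral",v-a*d)
for n in("side","top"):cv2.imwrite(f"pics/{n}5.png",read_camera(n)[:,:,::-1])
a=cv2.imread("pics/side5.png")[60:180,225:325];b=cv2.imread("pics/top5.png")[140:260,285:385]
cv2.imwrite("pics/z5.png",np.hstack([cv2.resize(i,None,fx=4,fy=4,interpolation=cv2.INTER_CUBIC) for i in(a,b)]))
```

```text
[ 0.286  0.345  0.101  2.184 -1.099  0.234  1.424] [ 0.003  0.018  0.001 -0.015 -0.     0.002 -0.001] [ -0.4 -37.2   0.5 -18.   -0.8  -0.9  -0. ]
0 cup z 0.1888982846325389 lateral [ 0.01719653 -0.0053729   0.01135806]
0.075 cup z 0.11398764625175128 lateral [ 0.01443264 -0.00386866  0.00950693]
0.09 cup z 0.09900551857559375 lateral [ 0.01387986 -0.00356781  0.0091367 ]
0.1526 cup z 0.0364801057404296 lateral [ 0.01157292 -0.00231226  0.00759162]
```

View pics/z5.png

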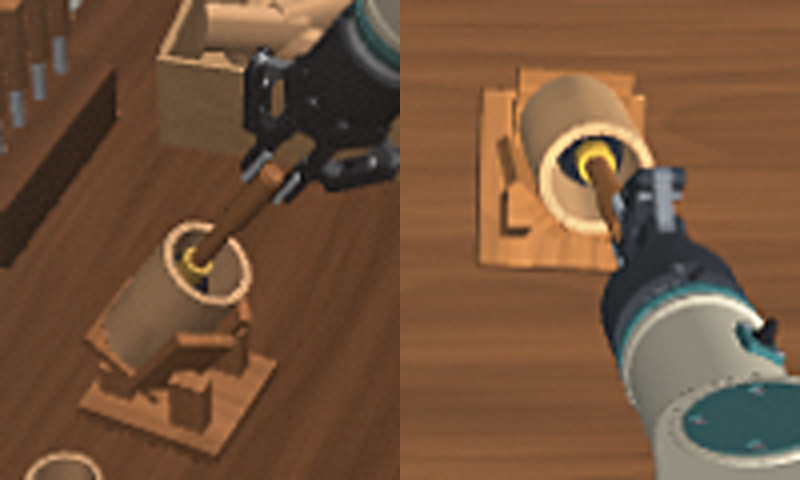

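The cup is still seated and the brush is inside it, but the brush lies against the upper wall. The tool couldn't hold its line because joint 5 (-1.099) and joint 6 (0.234) are at their limits. I'll fit a quick kinematic model from the recorded poses to choose a feasible arm configuration.

```bash
cat > kin.py <<'E'
import numpy as np,itertools
from scipy.spatial.transform import Rotation as Rt
S=[([1.142,.629,.038,1.518,-.027,.996,-.02],[.2305,-.6071,.2032],[3.1416,.0016,-1.208]),
([.713,-.036,-.245,2.224,-.512,.470,.877],[.45094,-.16520,.35649],[3.0969,-.57155,.02094]),
([.286,.345,.101,2.184,-1.099,.234,1.424],[.56301,-.17620,.22529],[3.11676,-.53031,.02416])]
def rot(q,s):
    e=lambda a,t:Rt.from_euler(a,t)
    return [e('z',s[0]*q[0]+s[4]),e('y',q[1]),e('z',s[1]*q[2]),e('y',q[3]),e('z',s[2]*q[4]),e('y',q[5]),e('z',s[3]*q[6]+s[5])]
def fk(q,s,L):
    r=rot(q,s);A=Rt.identity();p=np.array([0,0,L[0]])
    # L: d1,d3,a3,a4,d5,a5,a6,d7
    A=r[0]*r[1]*r[2];p=p+A.apply([L[2],0,L[1]])
    A=A*r[3];p=p+A.apply([L[3],0,L[4]]);A=A*r[4];p=p+A.apply([L[5],0,0])
    A=A*r[5];p=p+A.apply([L[6],0,0])+A.apply([0,0,L[7]]);A=A*r[6];return p,A
E
python3 - <<'E'
from kin import *
from scipy.optimize import least_squares
P=np.pi/2;res=[]
for s in itertools.product([1,-1],[1,-1],[1,-1],[1,-1],[0,P,2*P,-P],[0,P,2*P,-P]):
    e=max((Rt.from_euler("xyz",o).inv()*np.prod(rot(q,s))).magnitude() for q,p,o in S)
    res.append((e,s))
res.sort(key=lambda t:t[0]);print(res[:4])
s=res[0][1]
f=lambda L:np.concatenate([fk(q,s,L)[0]-p for q,p,o in S]+[1e-3*(np.array(L)-L0)])
L0=np.array([.3,.35,0,0,.35,0,0,.25]);r=least_squares(f,L0);print(r.x.round(4),np.abs(f(r.x)[:9]).max())
E
```

```text
[(0.0009336769162545647, (-1, -1, -1, -1, 0, 3.141592653589793)), (0.48945946640859106, (-1, 1, -1, -1, 0, 3.141592653589793)), (0.8045614252167169, (-1, -1, -1, -1, -1.5707963267948966, 1.5707963267948966)), (0.8046846901292325, (-1, -1, -1, -1, 1.5707963267948966, -1.5707963267948966))]
[ 0.2135  0.4739  0.0115 -0.1138  0.3139  0.0487 -0.0626  0.271 ] 0.026920973223793082
```

>>> servo_tool:
  series:
    - {"tx": -1,"ty": 0,"tz": -20,"wx": 0,"wy": 0,"wz": 0,"gripper": 0}
    - {"tx": -2,"ty": -1,"tz": -45,"wx": 0,"wy": 0,"wz": 0,"gripper": 0}
    - {"tx": -3,"ty": -2,"tz": -75,"wx": 0,"wy": 0,"wz": 0,"gripper": 0}
    - {"tx": -5,"ty": -2,"tz": -110,"wx": 0,"wy": 0,"wz": 0,"gripper": 0}
    - {"tx": -7,"ty": -3,"tz": -150,"wx": 0,"wy": 0,"wz": 0,"gripper": 0}
    - {"tx": -8,"ty": -4,"tz": -190,"wx": 0,"wy": 0,"wz": 0,"gripper": 0}
    - {"tx": -9,"ty": -4,"tz": -200,"wx": 0,"wy": 0,"wz": 0,"gripper": 0}

```text
time_s: 8.3
position: [0.4538, -0.1713, 0.3988]
ee_rot: [3.115, -0.541, 0.023]
contact_force: [1.0, 0.7, -1.0]
gripper_width: 0.0192
```

Run:
```python
from station import *
import numpy as np
s=observe();print([np.round(s[k],4).tolist() for k in("qpos","position","ee_rot","contact_force")])
```

```text
[[-0.0591, -0.086, 0.4909, 2.1092, -0.2881, 0.6264, 0.6493], [0.4538, -0.1713, 0.3988], [3.1147, -0.5407, 0.0235], [1.0124, 0.6505, -1.0434]]
```

>>> servo_tool:
  series:
    - {"tx": 0,"ty": 0,"tz": 0,"wx": 0,"wy": -0.15,"wz": 0,"gripper": 0}
    - {"tx": 0,"ty": 0,"tz": 0,"wx": 0,"wy": -0.3,"wz": 0,"gripper": 0}
    - {"tx": 0,"ty": 0,"tz": 0,"wx": 0,"wy": -0.4,"wz": 0,"gripper": 0}
    - {"tx": 0,"ty": 0,"tz": 0,"wx": 0,"wy": -0.4,"wz": 0,"gripper": 0}

```text
time_s: 8.7
position: [0.4574, -0.17, 0.3983]
ee_rot: [3.118, -0.141, 0.017]
contact_force: [-0.2, -0.7, -1.5]
gripper_width: 0.0191
```

Run:
```python
from station import *
import numpy as np
s=observe();print([np.round(s[k],4).tolist() for k in("qpos","position","ee_rot","contact_force")])
```

```text
[[-0.0501, 0.134, 0.428, 1.7674, -0.0967, 1.1146, 0.4226], [0.4574, -0.17, 0.3983], [3.1182, -0.1407, 0.017], [-0.2282, -0.6943, -1.5243]]
```

>>> servo_tool:
  series:
    - {"tx": 0,"ty": 0,"tz": 0,"wx": 0.15,"wy": 0,"wz": 0,"gripper": 0}
    - {"tx": 0,"ty": 0,"tz": 0,"wx": 0.3,"wy": 0,"wz": 0,"gripper": 0}
    - {"tx": 0,"ty": 0,"tz": 0,"wx": 0.4,"wy": 0,"wz": 0,"gripper": 0}
    - {"tx": 0,"ty": 0,"tz": 0,"wx": 0.4,"wy": 0,"wz": 0,"gripper": 0}

```text
time_s: 9.1
position: [0.4562, -0.174, 0.3962]
ee_rot: [-2.765, -0.139, 0.008]
contact_force: [0.0, -0.8, -2.1]
gripper_width: 0.0191
```

Run:
```python
from station import *
import numpy as np
s=observe();print([np.round(s[k],4).tolist() for k in("qpos","position","ee_rot","contact_force","time_s")])
```

```text
[[0.2619, 0.3016, 0.4637, 1.6458, -0.5092, 1.4123, 0.8826], [0.4562, -0.174, 0.3962], [-2.7647, -0.1389, 0.0081], [0.0024, -0.8201, -2.0959], 9.1]
```

```bash
cat >> kin.py <<'E'
S+=[([-0.0591,-0.086,0.4909,2.1092,-0.2881,0.6264,0.6493],[0.4538,-0.1713,0.3988],[3.1147,-0.5407,0.0235]),
([-0.0501,0.134,0.428,1.7674,-0.0967,1.1146,0.4226],[0.4574,-0.17,0.3983],[3.1182,-0.1407,0.017]),
([0.2619,0.3016,0.4637,1.6458,-0.5092,1.4123,0.8826],[0.4562,-0.174,0.3962],[-2.7647,-0.1389,0.0081])]
SG=(-1,-1,-1,-1,0,np.pi)
def cols(q):
    r=rot(q,SG);A=Rt.identity();c=[np.array([0,0,1.])]
    for k,R in enumerate(r):
        A=A*R;M=A.as_matrix()
        c+= {0:[M[:,1]],1:[M[:,2],M[:,0]],2:[M[:,0],M[:,1]],3:[M[:,2],M[:,0]],4:[M[:,0],M[:,1]],5:[M[:,0]],6:[M[:,2]]}[k]
    return np.array(c).T,A
PR=np.array([.3,0,.35,0,0,0,.35,0,0,0,0,.3])
M=np.vstack([cols(q)[0] for q,p,o in S]);b=np.concatenate([p for q,p,o in S])
lam=2e-3
T=PR+np.linalg.solve(M.T@M+lam*lam*np.eye(12),M.T@(b-M@PR))
def FK(q):
    C,A=cols(q);return C@T,A
E
python3 - <<'E'
from kin import *
print(T.round(4),(np.abs(M@T-b)).reshape(-1,3).round(4))
E
```

```text
[ 3.372e-01 -1.140e-02  5.589e-01  4.000e-04 -1.000e-04 -1.670e-02
  3.823e-01  8.000e-04 -3.000e-04 -1.000e-04  1.000e-04  3.776e-01] [[0.0002 0.     0.0001]
 [0.0001 0.0001 0.    ]
 [0.0001 0.0001 0.0001]
 [0.0001 0.     0.    ]
 [0.     0.0001 0.0001]
 [0.0002 0.     0.    ]]
```

The model fits to 0.2 mm. Next I'll look for configurations with joint margin at full depth.

```bash
cat >> kin.py <<'E'
from scipy.optimize import least_squares,minimize
LO=np.array([-3.06,-.37,-1.25,.18,-1.1,.23,-2.94]);HI=np.array([3.06,2.12,1.32,2.47,4.24,1.98,2.94])
seat=np.array([.6485,-.177,.0555]);d=np.array([-.5436,.0327,.8387]);d/=np.linalg.norm(d)
E
python3 - <<'E'
from kin import *
np.set_printoptions(precision=2,suppress=True)
rng=np.random.default_rng(0)
for lean in(33,27):
    a=np.radians(lean-33);ax=np.cross(d,[0,0,1]);ax/=np.linalg.norm(ax)
    z=Rt.from_rotvec(-ax*a).apply(d)   # smaller lean -> more vertical
    for k in(.1606,.27):
        P=seat+d*k
        if lean!=33: # head centre stays on axis
            P=seat+d*(k-.1526+.031)+z*(.1526-.031)
        sol=[]
        for i in range(60):
            q0=rng.uniform(LO,HI)
            def f(q):
                p,A=FK(q);return np.r_[(p-P)*10,(A.as_matrix()[:,2]+z)*3,.02*(q[:6]-(LO+HI)[:6]/2)*0]
            r=least_squares(f,q0,bounds=(LO,HI))
            if r.cost<1e-8:
                m=np.minimum(r.x-LO,HI-r.x)[:7].min();sol.append((m,r.x))
        sol.sort(key=lambda t:-t[0]);print(lean,k,len(sol))
        for m,x in sol[:8]:print("  %.2f"%m,x)
E
```

```text
33 0.1606 27
  0.18 [ 1.08  0.61 -1.07  2.26  1.74  0.42  0.58]
  0.09 [ 1.12  0.65 -1.16  2.26  1.72  0.49  1.73]
  0.09 [ 1.12  0.65 -1.16  2.26  1.72  0.5  -1.01]
  0.07 [ 1.13  0.67 -1.18  2.26  1.71  0.51 -1.  ]
  0.07 [ 1.13  0.67 -1.18  2.26  1.71  0.52  2.72]
  0.04 [ 1.14  0.68 -1.21  2.26  1.71  0.54 -2.23]
  0.04 [ 1.15  0.68 -1.21  2.26  1.71  0.54 -0.16]
  0.04 [ 0.95  0.52 -0.85  2.26  1.86  0.27  2.19]
33 0.27 41
  0.06 [ 0.12  0.16  0.32  2.29 -1.02  0.29 -2.09]
  0.05 [ 0.15  0.16  0.29  2.29 -1.    0.28  1.31]
  0.04 [ 0.22  0.16  0.21  2.28 -0.97  0.27  0.94]
  0.04 [ 0.02  0.16  0.44  2.29 -1.06  0.31  0.29]
  0.04 [ 0.25  0.15  0.17  2.28 -0.95  0.27 -1.46]
  0.03 [ 0.01  0.17  0.46  2.29 -1.07  0.32  0.82]
  0.03 [ 1.36  0.32 -1.2   2.26  0.81  0.26  2.9 ]
  0.03 [ 1.36  0.32 -1.2   2.26  0.81  0.26 -2.31]
27 0.1606 40
  0.19 [ 1.04  0.6  -1.06  2.13  1.26  0.48 -1.63]
  0.12 [ 1.07  0.63 -1.13  2.13  1.29  0.53 -0.29]
  0.12 [ 1.07  0.63 -1.13  2.13  1.29  0.53 -0.35]
  0.12 [ 0.93  0.52 -0.86  2.13  1.13  0.35  1.2 ]
  0.12 [ 1.07  0.64 -1.13  2.13  1.29  0.54 -0.85]
  0.09 [ 1.09  0.65 -1.16  2.13  1.31  0.56 -0.19]
  0.07 [ 1.09  0.66 -1.18  2.13  1.32  0.58  1.7 ]
  0.06 [ 0.86  0.49 -0.75  2.13  1.03  0.29  2.17]
27 0.27 38
  0.22 [-0.13  0.2   0.59  2.16 -0.67  0.45 -0.85]
  0.21 [-0.1   0.2   0.55  2.16 -0.65  0.44  0.17]
  0.19 [ 1.19  0.29 -1.03  2.13  0.44  0.42  2.47]
  0.18 [ 0.09  0.18  0.32  2.16 -0.53  0.41 -0.37]
  0.18 [ 0.12  0.18  0.29  2.16 -0.52  0.41 -1.42]
  0.18 [ 0.13  0.18  0.27  2.16 -0.51  0.41  2.3 ]
  0.17 [ 0.2   0.18  0.19  2.15 -0.46  0.4   2.05]
  0.17 [ 1.12  0.27 -0.94  2.13  0.34  0.4  -2.3 ]
```

Axial holding leaves almost no joint margin at full depth. It's better to regrip the brush in its pot with the jaws across, so the tool sits about 20° off the brush axis. Then the tool only needs about 13° of lean at the cup. I'll check the margins.

Run:
```python
from kin import *
np.set_printoptions(precision=2,suppress=True)
rng=np.random.default_rng(0)
qc=np.array([0.26,0.30,0.46,1.65,-.51,1.41,.88])
def best(P,zt,xt,n=12):
    R=np.c_[xt,np.cross(zt,xt),zt];out=[]
    for i in range(n):
        q0=np.clip(qc+rng.normal(0,.6,7),LO+.01,HI-.01)
        f=lambda q:np.r_[(FK(q)[0]-P)*10,(FK(q)[1].inv()*Rt.from_matrix(R)).as_rotvec()*3]
        r=least_squares(f,q0,bounds=(LO,HI))
        if r.cost<1e-8:out.append((np.minimum(r.x-LO,HI-r.x).min(),r.x))
    return max(out,key=lambda t:t[0]) if out else None
u=np.array([.9982,-.06,0]) # cup tilt plane
for beta in(15,20,25,30):
  b=np.radians(beta)
  for sg in(1,-1):
    x=np.array([0,sg,0.]);zt=np.array([-np.sin(b),0,-np.cos(b)])
    for h in(.178,.38):
        print(beta,sg,"pot",h,best(np.array([.6185,.1503,h])+zt*.019,zt,x))
    l=np.radians(33)-b;zt=u*np.sin(l)-np.array([0,0,1])*np.cos(l);x=sg*np.array([.06,.9982,0])
    for k in(.18,.30,.38):
        print(beta,sg,"cup",k,best(seat+d*k+zt*.019,zt,x))
```

```text
Still running in the background as job /tmp/bash_jobs.1000/f805011c66ac (pid 996). You'll get a notice when it ends.
```

```bash
kill -- -$(cat /tmp/bash_jobs.1000/f805011c66ac/pid); cat /tmp/bash_jobs.1000/f805011c66ac/stdout; timeout 60 python3 - <<'E'
import numpy as np
def pl(TCP,lean):
    r=np.hypot(*TCP[:2]);z=TCP[2];l=np.radians(lean)
    W=np.array([r-.378*np.sin(l),z+.378*np.cos(l)-.337]);D=np.hypot(*W)
    c=(D*D-.559**2-.382**2)/(2*.559*.382);q4=np.arccos(np.clip(c,-1,1))
    q2=np.arctan2(W[0],W[1])-np.arctan2(.382*np.sin(q4),.559+.382*np.cos(q4))
    return np.round([c,q2,q4,np.pi-l-q2-q4],2)
seat=np.array([.6485,-.177,.0555]);d=np.array([-.5436,.0327,.8387])
for b in(0,15,20,25,30):
    B=np.radians(b);zt=np.array([-np.sin(B),0,-np.cos(B)]);l=np.radians(33)-B;zc=np.array([np.sin(l),-.06*np.sin(l),-np.cos(l)])
    print(b,"pot",[pl(np.array([.6185,.15,h])+zt*.019,-b).tolist() for h in(.178,.38)],"cup",[pl(seat+d*k+zc*.019,33-b).tolist() for k in(.18,.3,.36)])
E
```

```text
0 pot [[-0.03, 0.66, 1.6, 0.88], [0.25, 0.49, 1.31, 1.33]] cup [[-0.67, 0.4, 2.3, -0.13], [-0.67, 0.11, 2.3, 0.16], [-0.64, -0.02, 2.26, 0.32]]
15 pot [[0.26, 0.81, 1.31, 1.28], [0.53, 0.68, 1.01, 1.71]] cup [[-0.46, 0.42, 2.05, 0.36], [-0.47, 0.19, 2.06, 0.58], [-0.44, 0.08, 2.03, 0.72]]
20 pot [[0.35, 0.86, 1.21, 1.42], [0.62, 0.74, 0.91, 1.84]] cup [[-0.39, 0.45, 1.97, 0.5], [-0.4, 0.22, 1.98, 0.71], [-0.38, 0.12, 1.96, 0.84]]
25 pot [[0.45, 0.92, 1.11, 1.55], [0.7, 0.81, 0.8, 1.97]] cup [[-0.31, 0.48, 1.88, 0.64], [-0.32, 0.27, 1.9, 0.84], [-0.31, 0.17, 1.88, 0.95]]
30 pot [[0.54, 0.99, 1.0, 1.68], [0.78, 0.89, 0.68, 2.1]] cup [[-0.22, 0.52, 1.8, 0.78], [-0.25, 0.31, 1.82, 0.96], [-0.23, 0.22, 1.81, 1.07]]
```

In-plane margins with a 20° offset are comfortable, with joint 6 between 0.5 and 1.84. I'll carry the brush back above the pot, turning the jaws to lie along y on the way.

```bash
timeout 60 python3 - <<'E'
from h import *
print(togo([.6185,.1503,.37],[0,0,-1],[0,-1,0]),observe()["time_s"])
E
```

```text
(array([ 159.7, -282.3,  164.2]), array([-0.404,  0.19 ,  1.582])) 9.1
```

>>> servo_tool:
  series:
    - {"tx": 8,"ty": -14,"tz": 8,"wx": -0.03,"wy": 0.015,"wz": 0.12,"gripper": 0}
    - {"tx": 18,"ty": -32,"tz": 19,"wx": -0.065,"wy": 0.03,"wz": 0.25,"gripper": 0}
    - {"tx": 32,"ty": -56,"tz": 33,"wx": -0.098,"wy": 0.046,"wz": 0.38,"gripper": 0}
    - {"tx": 47,"ty": -83,"tz": 48,"wx": -0.132,"wy": 0.062,"wz": 0.515,"gripper": 0}
    - {"tx": 62,"ty": -110,"tz": 64,"wx": -0.165,"wy": 0.078,"wz": 0.65,"gripper": 0}
    - {"tx": 78,"ty": -138,"tz": 80,"wx": -0.2,"wy": 0.094,"wz": 0.78,"gripper": 0}
    - {"tx": 94,"ty": -166,"tz": 96,"wx": -0.235,"wy": 0.11,"wz": 0.915,"gripper": 0}
    - {"tx": 110,"ty": -194,"tz": 113,"wx": -0.27,"wy": 0.126,"wz": 1.05,"gripper": 0}
    - {"tx": 126,"ty": -222,"tz": 129,"wx": -0.303,"wy": 0.142,"wz": 1.18,"gripper": 0}
    - {"tx": 140,"ty": -247,"tz": 144,"wx": -0.336,"wy": 0.158,"wz": 1.315,"gripper": 0}
    - {"tx": 152,"ty": -268,"tz": 156,"wx": -0.37,"wy": 0.174,"wz": 1.45,"gripper": 0}
    - {"tx": 160,"ty": -282,"tz": 164,"wx": -0.404,"wy": 0.19,"wz": 1.582,"gripper": 0}
    - {"tx": 160,"ty": -282,"tz": 164,"wx": -0.404,"wy": 0.19,"wz": 1.582,"gripper": 0}
    - {"tx": 160,"ty": -282,"tz": 164,"wx": -0.404,"wy": 0.19,"wz": 1.582,"gripper": 0}

```text
time_s: 10.5
position: [0.6181, 0.1509, 0.3697]
ee_rot: [-3.141, 0.0, -1.568]
contact_force: [-0.5, -0.7, -1.1]
gripper_width: 0.0194
```

```bash
timeout 60 python3 - <<'E'
from h import *
p=pose();s=observe();print(p,np.round(s["qpos"],2),togo([.6185,.1503,.163],[0,0,-1],[0,-1,0]))
R=Rt.from_euler("xyz",p[1]).as_matrix()
im=read_camera("side")[:,:,::-1]
q=np.array([proj("side",p[0]+R[:,2]*L) for L in(.1526,.075)]);print(q.round(1))
x0,y0=(q.mean(0)-[50,50]).astype(int);x0=max(x0,0);y0=max(y0,0);print(x0,y0)
cv2.imwrite("pics/z6.png",cv2.resize(im[y0:y0+120,x0:x0+100],None,fx=4,fy=4,interpolation=cv2.INTER_CUBIC))
E
```

```text
(array([0.61814584, 0.15087143, 0.36973726]), array([-3.14105693e+00,  1.84319223e-04, -1.56795620e+00])) [-0.65  0.56  0.67  1.31 -0.34  1.39 -1.56] (array([ 6.000e-01, -2.000e-01,  2.067e+02]), array([-0.001,  0.   ,  0.003]))
[[218.4 184.6]
 [215.2 164. ]]
166 124
```

View pics/z6.png

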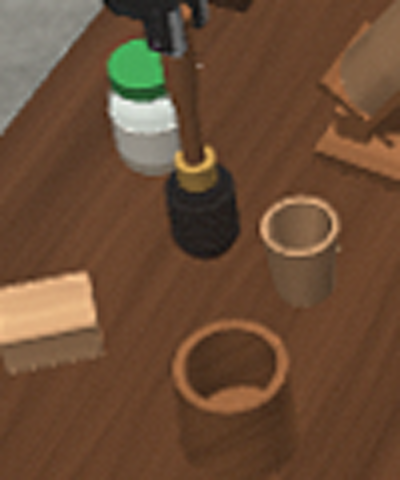

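The brush is still straight in the grip. Its head end is at crop (205,243), against a prediction of (209,242). Next I'll lower it into the pot and release.

>>> servo_tool:
  series:
    - {"tx": 1,"ty": 0,"tz": 30,"wx": 0,"wy": 0,"wz": 0,"gripper": 0}
    - {"tx": 1,"ty": 0,"tz": 70,"wx": 0,"wy": 0,"wz": 0,"gripper": 0}
    - {"tx": 1,"ty": 0,"tz": 110,"wx": 0,"wy": 0,"wz": 0,"gripper": 0}
    - {"tx": 1,"ty": 0,"tz": 150,"wx": 0,"wy": 0,"wz": 0,"gripper": 0}
    - {"tx": 1,"ty": 0,"tz": 180,"wx": 0,"wy": 0,"wz": 0,"gripper": 0}
    - {"tx": 1,"ty": 0,"tz": 198,"wx": 0,"wy": 0,"wz": 0,"gripper": 0}
    - {"tx": 1,"ty": 0,"tz": 207,"wx": 0,"wy": 0,"wz": 0,"gripper": 0}
    - {"tx": 1,"ty": 0,"tz": 208,"wx": 0,"wy": 0,"wz": 0,"gripper": 0}
    - {"tx": 1,"ty": 0,"tz": 208,"wx": 0,"wy": 0,"wz": 0,"gripper": 0.3}
    - {"tx": 1,"ty": 0,"tz": 208,"wx": 0,"wy": 0,"wz": 0,"gripper": 0.7}
    - {"tx": 1,"ty": 0,"tz": 208,"wx": 0,"wy": 0,"wz": 0,"gripper": 0.9}
    - {"tx": 1,"ty": 0,"tz": 208,"wx": 0,"wy": 0,"wz": 0,"gripper": 0.9}

```text
time_s: 11.75
position: [0.6187, 0.1486, 0.1632]
ee_rot: [-3.139, 0.001, -1.57]
contact_force: [0.9, 0.6, -0.6]
gripper_width: 0.0679
```

```bash
timeout 60 python3 - <<'E'
from h import *
b=.35;z=np.array([-np.sin(b),0,-np.cos(b)])
print(pose(),togo(np.array([.6185,.1503,.180])+.019*z,z,[0,-1,0]))
E
```

```text
(array([0.61874216, 0.14860095, 0.16318839]), array([-3.13919698e+00,  6.85003253e-04, -1.56954841e+00])) (array([-1.7,  6.8,  1. ]), array([-0.352,  0.   ,  0.001]))
```

>>> servo_tool:
  series:
    - {"tx": -1,"ty": 2,"tz": 0,"wx": -0.1,"wy": 0,"wz": 0,"gripper": 0.9}
    - {"tx": -2,"ty": 4,"tz": 1,"wx": -0.2,"wy": 0,"wz": 0,"gripper": 0.9}
    - {"tx": -2,"ty": 6,"tz": 1,"wx": -0.3,"wy": 0,"wz": 0,"gripper": 0.9}
    - {"tx": -2,"ty": 7,"tz": 1,"wx": -0.35,"wy": 0,"wz": 0,"gripper": 0.9}
    - {"tx": -2,"ty": 7,"tz": 1,"wx": -0.35,"wy": 0,"wz": 0,"gripper": 0.9}
    - {"tx": -2,"ty": 7,"tz": 1,"wx": -0.35,"wy": 0,"wz": 0,"gripper": 0.1}
    - {"tx": -2,"ty": 7,"tz": 1,"wx": -0.35,"wy": 0,"wz": 0,"gripper": 0.1}
    - {"tx": -2,"ty": 7,"tz": 1,"wx": -0.35,"wy": 0,"wz": 0,"gripper": 0}
    - {"tx": -2,"ty": 7,"tz": 1,"wx": -0.35,"wy": 0,"wz": 0,"gripper": 0}
    - {"tx": -2,"ty": 7,"tz": 1,"wx": -0.35,"wy": 0,"wz": 0,"gripper": 0}
    - {"tx": -2,"ty": 7,"tz": 1,"wx": -0.35,"wy": 0,"wz": 0,"gripper": 0}
    - {"tx": -2,"ty": 7,"tz": 1,"wx": -0.35,"wy": 0,"wz": 0,"gripper": 0}
  grip_force: 80

```text
time_s: 12.95
position: [0.612, 0.1505, 0.1632]
ee_rot: [2.795, 0.001, -1.569]
contact_force: [0.1, -0.3, 5.3]
gripper_width: 0.0191
```

```bash
timeout 60 python3 - <<'E'
from h import *
s=observe();p=pose();print(p,np.round(s["qpos"],2),s["gripper_width"],s["contact_force"])
R=Rt.from_euler("xyz",p[1]).as_matrix();G=p[0]-.019*R[:,2];print(G)
np.savez("grip.npz",b=R.T@np.array([0,0,-1.]))  # brush -z (towards bristles) in tool
print(togo(p[0]+[0,0,.2],R[:,2],R[:,0]))
E
```

```text
(array([0.61197223, 0.15053106, 0.16319385]), array([ 2.79491021e+00,  8.39206223e-04, -1.56946837e+00])) [-0.48  0.91  0.54  1.24 -0.44  1.46 -1.49] 0.019113321600425365 [ 0.10649719 -0.3314813   5.32427557]
[0.61842806 0.15052464 0.18106344]
(array([  -0.2,   68. , -188.1]), array([-0., -0., -0.]))
```

>>> servo_tool:
  series:
    - {"tx": 0,"ty": 7,"tz": -19,"wx": 0,"wy": 0,"wz": 0,"gripper": 0}
    - {"tx": 0,"ty": 17,"tz": -47,"wx": 0,"wy": 0,"wz": 0,"gripper": 0}
    - {"tx": 0,"ty": 31,"tz": -85,"wx": 0,"wy": 0,"wz": 0,"gripper": 0}
    - {"tx": 0,"ty": 44,"tz": -122,"wx": 0,"wy": 0,"wz": 0,"gripper": 0}
    - {"tx": 0,"ty": 58,"tz": -160,"wx": 0,"wy": 0,"wz": 0,"gripper": 0}
    - {"tx": 0,"ty": 65,"tz": -180,"wx": 0,"wy": 0,"wz": 0,"gripper": 0}
    - {"tx": 0,"ty": 68,"tz": -188,"wx": 0,"wy": 0,"wz": 0,"gripper": 0}
    - {"tx": 0,"ty": 68,"tz": -188,"wx": 0,"wy": 0,"wz": 0,"gripper": 0}

```text
time_s: 13.75
position: [0.6122, 0.1503, 0.3633]
ee_rot: [2.796, 0.001, -1.57]
contact_force: [-0.0, 0.3, -1.3]
gripper_width: 0.0186
```

```bash
cat >> h.py <<'E'
seat=np.array([.6485,-.177,.0555]);d=np.array([-.5436,.0327,.8387]);d/=np.linalg.norm(d)
LB=.173  # grasp point to bristle end
def cup_tcp(k,b):
    """tool move putting the bristle end at cup z=k, brush on cup axis; b = bristle direction in tool frame"""
    j=np.cross(d,[0,0,1]);j/=np.linalg.norm(j)       # jaw axis
    if j[1]>0: j=-j
    a=np.arctan2(b[1],b[2])                            # bristle dir in tool y-z
    # tool z = rotate bristle dir (-d) about jaw axis by +a
    z=Rt.from_rotvec(j*a).apply(-d)
    return togo(seat+d*(k+LB)+.019*z,z,j)
def brush_now(b):
    p,e=pose();R=Rt.from_euler("xyz",e).as_matrix();G=p-.019*R[:,2]
    return G,R@b
E
timeout 60 python3 - <<'E'
from h import *
b=np.load("grip.npz")["b"];print("b",b)
s=observe();p=pose();print(p,np.round(s["qpos"],2))
G,v=brush_now(b);print(G,v)
print("pre",cup_tcp(.20,b))
im=read_camera("side")[:,:,::-1]
q=np.array([proj("side",G+v*L) for L in(.173,.11,.095)]);print(q.round(1))
x0,y0=(q[0]-[50,80]).astype(int);x0=max(x0,0);y0=max(y0,0);print((q-[x0,y0])*5)
cv2.imwrite("pics/z7.png",cv2.resize(im[y0:y0+110,x0:x0+100],None,fx=5,fy=5,interpolation=cv2.INTER_CUBIC))
E
```

```text
b [ 8.39206124e-04 -3.39779387e-01  9.40504792e-01]
(array([0.61223032, 0.15030138, 0.36329542]), array([ 2.79623420e+00,  1.20894872e-03, -1.56956720e+00])) [-0.46  0.78  0.57  0.94 -0.39  1.86 -1.58]
[0.61866249 0.15028767 0.38117353] [ 1.32353797e-03  3.71368501e-04 -9.99999055e-01]
pre (array([315.2, 148.5,  67.3]), array([ 0.574, -0.002,  0.062]))
[[218.7 186.6]
 [216.1 170.3]
 [215.5 166.2]]
[[253.37181588 403.06523591]
 [240.49204636 321.34340191]
 [237.27826671 300.83367761]]
```

View pics/z7.png

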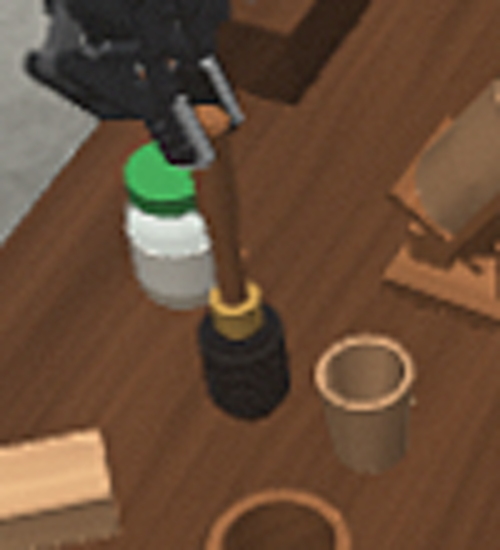

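The brush hangs vertical with the tool tilted 20°. Its end is at crop (250,397), against a prediction of (253,403). Next is moving to the pre-insertion pose.

>>> servo_tool:
  series:
    - {"tx": 12,"ty": 6,"tz": 3,"wx": 0.02,"wy": 0,"wz": 0.002,"gripper": 0}
    - {"tx": 35,"ty": 17,"tz": 7,"wx": 0.06,"wy": 0,"wz": 0.007,"gripper": 0}
    - {"tx": 65,"ty": 31,"tz": 14,"wx": 0.12,"wy": 0,"wz": 0.013,"gripper": 0}
    - {"tx": 98,"ty": 46,"tz": 21,"wx": 0.18,"wy": 0,"wz": 0.019,"gripper": 0}
    - {"tx": 132,"ty": 62,"tz": 28,"wx": 0.24,"wy": 0,"wz": 0.026,"gripper": 0}
    - {"tx": 166,"ty": 78,"tz": 35,"wx": 0.3,"wy": -0.001,"wz": 0.033,"gripper": 0}
    - {"tx": 200,"ty": 94,"tz": 43,"wx": 0.365,"wy": -0.001,"wz": 0.039,"gripper": 0}
    - {"tx": 234,"ty": 110,"tz": 50,"wx": 0.43,"wy": -0.002,"wz": 0.046,"gripper": 0}
    - {"tx": 266,"ty": 125,"tz": 57,"wx": 0.485,"wy": -0.002,"wz": 0.053,"gripper": 0}
    - {"tx": 292,"ty": 138,"tz": 62,"wx": 0.53,"wy": -0.002,"wz": 0.057,"gripper": 0}
    - {"tx": 309,"ty": 146,"tz": 66,"wx": 0.563,"wy": -0.002,"wz": 0.061,"gripper": 0}
    - {"tx": 315,"ty": 148,"tz": 67,"wx": 0.574,"wy": -0.002,"wz": 0.062,"gripper": 0}
    - {"tx": 315,"ty": 148,"tz": 67,"wx": 0.574,"wy": -0.002,"wz": 0.062,"gripper": 0}
    - {"tx": 315,"ty": 148,"tz": 67,"wx": 0.574,"wy": -0.002,"wz": 0.062,"gripper": 0}

```text
time_s: 15.2
position: [0.4508, -0.1633, 0.3485]
ee_rot: [-2.917, -0.001, -1.629]
contact_force: [-0.4, 0.4, -1.0]
gripper_width: 0.0187
```

```bash
timeout 60 python3 - <<'E'
from h import *
b=np.load("grip.npz")["b"];s=observe();p=pose();print(p,np.round(s["qpos"],2),s["time_s"])
G,v=brush_now(b)
for k in(.20,.118,.06,.03,.008):print(k,cup_tcp(k,b))
C=[]
for n in("side","top"):
    im=read_camera(n)[:,:,::-1]
    q=np.array([proj(n,x) for x in(G+v*.173,G+v*.095,seat+d*.118)]);x0,y0=(q.mean(0)-[50,60]).astype(int);x0=max(x0,0);y0=max(y0,0)
    print(n,((q-[x0,y0])*4).round().tolist());C.append(cv2.resize(im[y0:y0+120,x0:x0+100],None,fx=4,fy=4,interpolation=cv2.INTER_CUBIC))
cv2.imwrite("pics/z8.png",np.hstack(C))
E
```

```text
(array([ 0.45080929, -0.16334517,  0.34854631]), array([-2.91666979e+00, -6.47667878e-04, -1.62873327e+00])) [-0.33  0.13  0.76  1.96 -0.22  0.89 -1.09] 15.2
0.2 (array([ 1.8,  0.4, -1.4]), array([ 0.004, -0.   ,  0.002]))
0.118 (array([  1.8, -27.8,  75.6]), array([ 0.004, -0.   ,  0.002]))
0.06 (array([  1.8, -47.8, 130.1]), array([ 0.004, -0.   ,  0.002]))
0.03 (array([  1.9, -58.1, 158.2]), array([ 0.004, -0.   ,  0.002]))
0.008 (array([  1.9, -65.7, 178.9]), array([ 0.004, -0.   ,  0.002]))
side [[200.0, 243.0], [256.0, 189.0], [147.0, 291.0]]
top [[200.0, 240.0], [219.0, 294.0], [186.0, 188.0]]
```

View pics/z8.png

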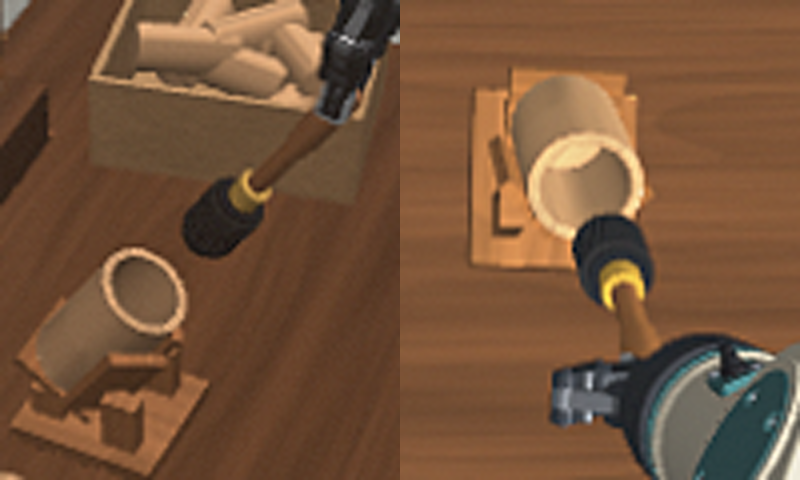

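The brush and cup axes line up in both views. The mouth is at side (145,291) and top (585,187), where predicted, and the arm has joint room. Next is inserting to just above the bottom.

>>> servo_tool:
  series:
    - {"tx": 2,"ty": -5,"tz": 15,"wx": 0.004,"wy": 0,"wz": 0.002,"gripper": 0}
    - {"tx": 2,"ty": -14,"tz": 38,"wx": 0.004,"wy": 0,"wz": 0.002,"gripper": 0}
    - {"tx": 2,"ty": -22,"tz": 60,"wx": 0.004,"wy": 0,"wz": 0.002,"gripper": 0}
    - {"tx": 2,"ty": -30,"tz": 82,"wx": 0.004,"wy": 0,"wz": 0.002,"gripper": 0}
    - {"tx": 2,"ty": -39,"tz": 105,"wx": 0.004,"wy": 0,"wz": 0.002,"gripper": 0}
    - {"tx": 2,"ty": -47,"tz": 128,"wx": 0.004,"wy": 0,"wz": 0.002,"gripper": 0}
    - {"tx": 2,"ty": -55,"tz": 149,"wx": 0.004,"wy": 0,"wz": 0.002,"gripper": 0}
    - {"tx": 2,"ty": -60,"tz": 163,"wx": 0.004,"wy": 0,"wz": 0.002,"gripper": 0}
    - {"tx": 2,"ty": -63,"tz": 170,"wx": 0.004,"wy": 0,"wz": 0.002,"gripper": 0}
    - {"tx": 2,"ty": -63,"tz": 172,"wx": 0.004,"wy": 0,"wz": 0.002,"gripper": 0}
    - {"tx": 2,"ty": -63,"tz": 172,"wx": 0.004,"wy": 0,"wz": 0.002,"gripper": 0}

```text
time_s: 16.4
position: [0.5506, -0.1713, 0.1953]
ee_rot: [-2.912, -0.001, -1.63]
contact_force: [-0.2, 0.1, -0.6]
gripper_width: 0.0188
```

```bash
cat > st.py <<'E'
from h import *
b=np.load("grip.npz")["b"];s=observe();p=pose();print(p,np.round(s["qpos"],2),s["time_s"])
G,v=brush_now(b);w=G+v*LB-seat;k=w@d;print("end cup z %.4f lat"%k,(w-k*d).round(4),"ang",np.degrees(np.arccos(-v@d)).round(1),"F axial",np.round(np.dot(s["contact_force"],d),1),np.round(s["contact_force"],1))
for k in(.20,.118,.008,.004):print(k,cup_tcp(k,b))
E
timeout 60 python3 st.py
```

```text
(array([ 0.55058161, -0.17128816,  0.19533519]), array([-2.91232523e+00, -8.04802064e-04, -1.62992961e+00])) [-0.1   0.49  0.56  1.98 -0.59  0.6  -0.78] 16.4
end cup z 0.0156 lat [ 0.0003 -0.0004  0.0002] ang 0.1 F axial -0.4 [-0.2  0.1 -0.6]
0.2 (array([-1.000e-01,  6.300e+01, -1.733e+02]), array([-0.   , -0.001,  0.001]))
0.118 (array([ -0.2,  35.1, -96.2]), array([-0.   , -0.001,  0.001]))
0.008 (array([-0.2, -2.2,  7.2]), array([-0.   , -0.001,  0.001]))
0.004 (array([-0.2, -3.6, 11. ]), array([-0.   , -0.001,  0.001]))
```

Tracking is within 0.5 mm with no contact. Next I'll feel for the bottom.

>>> servo_tool:
  series:
    - {"tx": 0,"ty": -1,"tz": 3,"wx": 0,"wy": 0,"wz": 0,"gripper": 0}
    - {"tx": 0,"ty": -2,"tz": 6,"wx": 0,"wy": 0,"wz": 0,"gripper": 0}
    - {"tx": 0,"ty": -3,"tz": 8,"wx": 0,"wy": 0,"wz": 0,"gripper": 0}
    - {"tx": 0,"ty": -3,"tz": 8,"wx": 0,"wy": 0,"wz": 0,"gripper": 0}

```text
time_s: 16.8
position: [0.5546, -0.172, 0.1887]
ee_rot: [-2.913, -0.0, -1.63]
contact_force: [-3.9, 1.0, 5.5]
gripper_width: 0.0189
```

```bash
timeout 60 python3 st.py
```

```text
(array([ 0.5546172 , -0.17197389,  0.18873886]), array([-2.91269248e+00, -4.35099345e-04, -1.63049356e+00])) [-0.09  0.5   0.55  1.97 -0.61  0.59 -0.77] 16.8
end cup z 0.0078 lat [ 0.0001 -0.0008  0.0001] ang 0.1 F axial 6.8 [-3.9  1.   5.5]
0.2 (array([  -0.6,   65.5, -180.7]), array([ 0., -0.,  0.]))
0.118 (array([  -0.6,   37.6, -103.6]), array([ 0., -0.,  0.]))
0.008 (array([-0.6,  0.2, -0.1]), array([ 0., -0.,  0.]))
0.004 (array([-0.6, -1.1,  3.6]), array([ 0., -0.,  0.]))
```

The bristles touched the bottom with 6.8 N axial, at cup z of 7.8 mm as expected. Next I'll draw up to the mouth and go down again for stroke 2.

>>> servo_tool:
  series:
    - {"tx": 0,"ty": 5,"tz": -15,"wx": 0,"wy": 0,"wz": 0,"gripper": 0}
    - {"tx": 0,"ty": 13,"tz": -37,"wx": 0,"wy": 0,"wz": 0,"gripper": 0}
    - {"tx": 0,"ty": 22,"tz": -60,"wx": 0,"wy": 0,"wz": 0,"gripper": 0}
    - {"tx": 0,"ty": 30,"tz": -83,"wx": 0,"wy": 0,"wz": 0,"gripper": 0}
    - {"tx": 0,"ty": 36,"tz": -100,"wx": 0,"wy": 0,"wz": 0,"gripper": 0}
    - {"tx": 0,"ty": 39,"tz": -107,"wx": 0,"wy": 0,"wz": 0,"gripper": 0}
    - {"tx": 0,"ty": 39,"tz": -107,"wx": 0,"wy": 0,"wz": 0,"gripper": 0}
    - {"tx": 0,"ty": 39,"tz": -107,"wx": 0,"wy": 0,"wz": 0,"gripper": 0}
    - {"tx": 0,"ty": 34,"tz": -94,"wx": 0,"wy": 0,"wz": 0,"gripper": 0}
    - {"tx": 0,"ty": 26,"tz": -72,"wx": 0,"wy": 0,"wz": 0,"gripper": 0}
    - {"tx": 0,"ty": 18,"tz": -50,"wx": 0,"wy": 0,"wz": 0,"gripper": 0}
    - {"tx": 0,"ty": 10,"tz": -28,"wx": 0,"wy": 0,"wz": 0,"gripper": 0}
    - {"tx": 0,"ty": 4,"tz": -12,"wx": 0,"wy": 0,"wz": 0,"gripper": 0}
    - {"tx": 0,"ty": 1,"tz": -3,"wx": 0,"wy": 0,"wz": 0,"gripper": 0}
    - {"tx": 0,"ty": 0,"tz": 0,"wx": 0,"wy": 0,"wz": 0,"gripper": 0}
    - {"tx": 0,"ty": 0,"tz": 1,"wx": 0,"wy": 0,"wz": 0,"gripper": 0}
    - {"tx": 0,"ty": 0,"tz": 1,"wx": 0,"wy": 0,"wz": 0,"gripper": 0}

```text
time_s: 18.5
position: [0.5527, -0.1726, 0.1875]
ee_rot: [-2.916, 0.001, -1.632]
contact_force: [-9.2, 0.2, 11.2]
gripper_width: 0.0188
```

```bash
timeout 60 python3 st.py
```

```text
(array([ 0.55269007, -0.17262795,  0.1874538 ]), array([-2.91585822e+00,  7.53374533e-04, -1.63172650e+00])) [-0.09  0.5   0.56  1.97 -0.61  0.6  -0.77] 18.5
end cup z 0.0077 lat [-0.0023 -0.0014 -0.0014] ang 0.2 F axial 14.4 [-9.2  0.2 11.2]
0.2 (array([  -1.4,   64. , -181.3]), array([ 0.003,  0.001, -0.001]))
0.118 (array([  -1.4,   35.8, -104.3]), array([ 0.003,  0.001, -0.001]))
0.008 (array([-1.4, -1.9, -0.9]), array([ 0.003,  0.001, -0.001]))
0.004 (array([-1.4, -3.3,  2.8]), array([ 0.003,  0.001, -0.001]))
```

>>> servo_tool:
  series:
    - {"tx": -1,"ty": 4,"tz": -15,"wx": 0,"wy": 0,"wz": 0,"gripper": 0}
    - {"tx": -1,"ty": 11,"tz": -37,"wx": 0.002,"wy": 0,"wz": 0,"gripper": 0}
    - {"tx": -1,"ty": 20,"tz": -60,"wx": 0.003,"wy": 0,"wz": 0,"gripper": 0}
    - {"tx": -1,"ty": 28,"tz": -83,"wx": 0.003,"wy": 0,"wz": 0,"gripper": 0}
    - {"tx": -1,"ty": 34,"tz": -100,"wx": 0.003,"wy": 0,"wz": 0,"gripper": 0}
    - {"tx": -1,"ty": 37,"tz": -108,"wx": 0.003,"wy": 0,"wz": 0,"gripper": 0}
    - {"tx": -1,"ty": 37,"tz": -108,"wx": 0.003,"wy": 0,"wz": 0,"gripper": 0}
    - {"tx": -1,"ty": 37,"tz": -108,"wx": 0.003,"wy": 0,"wz": 0,"gripper": 0}
    - {"tx": -1,"ty": 32,"tz": -94,"wx": 0.003,"wy": 0,"wz": 0,"gripper": 0}
    - {"tx": -1,"ty": 24,"tz": -72,"wx": 0.003,"wy": 0,"wz": 0,"gripper": 0}
    - {"tx": -1,"ty": 16,"tz": -50,"wx": 0.003,"wy": 0,"wz": 0,"gripper": 0}
    - {"tx": -1,"ty": 8,"tz": -28,"wx": 0.003,"wy": 0,"wz": 0,"gripper": 0}
    - {"tx": -1,"ty": 2,"tz": -12,"wx": 0.003,"wy": 0,"wz": 0,"gripper": 0}
    - {"tx": -1,"ty": -1,"tz": -3,"wx": 0.003,"wy": 0,"wz": 0,"gripper": 0}
    - {"tx": -1,"ty": -2,"tz": 0,"wx": 0.003,"wy": 0,"wz": 0,"gripper": 0}
    - {"tx": -1,"ty": -2,"tz": 0,"wx": 0.003,"wy": 0,"wz": 0,"gripper": 0}

```text
time_s: 20.1
position: [0.5527, -0.1723, 0.1875]
ee_rot: [-2.916, 0.002, -1.633]
contact_force: [-5.4, 1.0, 8.2]
gripper_width: 0.0188
```

```bash
timeout 60 python3 st.py
```

```text
(array([ 0.55269257, -0.17228575,  0.18747742]), array([-2.91619451e+00,  1.77399807e-03, -1.63279404e+00])) [-0.1   0.5   0.56  1.97 -0.62  0.6  -0.76] 20.1
end cup z 0.0078 lat [-0.0023 -0.001  -0.0015] ang 0.2 F axial 9.9 [-5.4  1.   8.2]
0.2 (array([  -1.1,   64. , -181.2]), array([ 0.004,  0.001, -0.002]))
0.118 (array([  -1.1,   35.9, -104.2]), array([ 0.004,  0.001, -0.002]))
0.008 (array([-1.1, -1.9, -0.9]), array([ 0.004,  0.001, -0.002]))
0.004 (array([-1.1, -3.3,  2.8]), array([ 0.004,  0.001, -0.002]))
```

The bottom has been reached for the third time. Now I'll draw out through the mouth to the clear pose.

>>> servo_tool:
  series:
    - {"tx": -1,"ty": 4,"tz": -15,"wx": 0,"wy": 0,"wz": 0,"gripper": 0}
    - {"tx": -1,"ty": 11,"tz": -37,"wx": 0.002,"wy": 0,"wz": 0,"gripper": 0}
    - {"tx": -1,"ty": 20,"tz": -60,"wx": 0.003,"wy": 0,"wz": 0,"gripper": 0}
    - {"tx": -1,"ty": 28,"tz": -83,"wx": 0.003,"wy": 0,"wz": 0,"gripper": 0}
    - {"tx": -1,"ty": 34,"tz": -100,"wx": 0.003,"wy": 0,"wz": 0,"gripper": 0}
    - {"tx": -1,"ty": 37,"tz": -108,"wx": 0.003,"wy": 0,"wz": 0,"gripper": 0}
    - {"tx": -1,"ty": 37,"tz": -108,"wx": 0.003,"wy": 0,"wz": 0,"gripper": 0}
    - {"tx": -1,"ty": 37,"tz": -108,"wx": 0.003,"wy": 0,"wz": 0,"gripper": 0}

```text
time_s: 20.9
position: [0.4928, -0.1673, 0.2842]
ee_rot: [-2.913, 0.002, -1.632]
contact_force: [1.7, -0.2, -1.3]
gripper_width: 0.0191
```

```bash
timeout 60 python3 st.py
```

```text
(array([ 0.49278776, -0.16730673,  0.28424138]), array([-2.91327046e+00,  2.03323893e-03, -1.63224179e+00])) [-0.24  0.29  0.73  1.99 -0.41  0.76 -0.91] 20.9
end cup z 0.1217 lat [0.0001 0.0003 0.    ] ang 0.1 F axial -2.0 [ 1.7 -0.2 -1.3]
0.2 (array([  0.3,  26.8, -73.6]), array([ 0.001,  0.002, -0.002]))
0.118 (array([ 0.3, -1.1,  3.5]), array([ 0.001,  0.002, -0.002]))
0.008 (array([  0.4, -38.6, 106.9]), array([ 0.001,  0.002, -0.002]))
0.004 (array([  0.4, -39.9, 110.7]), array([ 0.001,  0.002, -0.002]))
```

>>> servo_tool:
  series:
    - {"tx": 0,"ty": 10,"tz": -28,"wx": 0,"wy": 0,"wz": 0,"gripper": 0}
    - {"tx": 0,"ty": 22,"tz": -60,"wx": 0,"wy": 0,"wz": 0,"gripper": 0}
    - {"tx": 0,"ty": 29,"tz": -80,"wx": 0,"wy": 0,"wz": 0,"gripper": 0}
    - {"tx": 0,"ty": 29,"tz": -80,"wx": 0,"wy": 0,"wz": 0,"gripper": 0}

```text
time_s: 21.3
position: [0.4469, -0.1651, 0.3571]
ee_rot: [-2.91, 0.002, -1.632]
contact_force: [0.4, 0.8, -1.0]
gripper_width: 0.0189
```

```bash
timeout 60 python3 - <<'E'
from h import *
b=np.load("grip.npz")["b"];a=np.arctan2(-b[1],b[2]);z=np.array([-np.sin(a),0,-np.cos(a)])
print(a,pose(),togo(np.array([.6182,.1505,.385])+.019*z,z,[0,-1,0]))
E
```

```text
0.34668244623791383 (array([ 0.44690057, -0.16514658,  0.35707921]), array([-2.90993013e+00,  2.28891302e-03, -1.63242598e+00])) (array([-325.2, -143.4,   24.3]), array([-0.578,  0.006, -0.062]))
```

>>> servo_tool:
  series:
    - {"tx": -12,"ty": -5,"tz": 0,"wx": -0.02,"wy": 0,"wz": -0.002,"gripper": 0}
    - {"tx": -36,"ty": -16,"tz": 2,"wx": -0.06,"wy": 0.001,"wz": -0.007,"gripper": 0}
    - {"tx": -68,"ty": -30,"tz": 5,"wx": -0.12,"wy": 0.001,"wz": -0.013,"gripper": 0}
    - {"tx": -102,"ty": -45,"tz": 7,"wx": -0.18,"wy": 0.002,"wz": -0.019,"gripper": 0}
    - {"tx": -137,"ty": -60,"tz": 10,"wx": -0.24,"wy": 0.003,"wz": -0.026,"gripper": 0}
    - {"tx": -172,"ty": -76,"tz": 12,"wx": -0.3,"wy": 0.003,"wz": -0.032,"gripper": 0}
    - {"tx": -207,"ty": -91,"tz": 15,"wx": -0.365,"wy": 0.004,"wz": -0.039,"gripper": 0}
    - {"tx": -242,"ty": -107,"tz": 18,"wx": -0.43,"wy": 0.005,"wz": -0.046,"gripper": 0}
    - {"tx": -275,"ty": -121,"tz": 20,"wx": -0.49,"wy": 0.005,"wz": -0.053,"gripper": 0}
    - {"tx": -302,"ty": -133,"tz": 22,"wx": -0.54,"wy": 0.006,"wz": -0.058,"gripper": 0}
    - {"tx": -319,"ty": -141,"tz": 24,"wx": -0.568,"wy": 0.006,"wz": -0.061,"gripper": 0}
    - {"tx": -325,"ty": -143,"tz": 24,"wx": -0.578,"wy": 0.006,"wz": -0.062,"gripper": 0}
    - {"tx": -325,"ty": -143,"tz": 24,"wx": -0.578,"wy": 0.006,"wz": -0.062,"gripper": 0}
    - {"tx": -325,"ty": -143,"tz": 24,"wx": -0.578,"wy": 0.006,"wz": -0.062,"gripper": 0}

```text
time_s: 22.7
position: [0.6111, 0.1491, 0.3666]
ee_rot: [2.794, -0.001, -1.572]
contact_force: [-0.4, 0.6, -0.4]
gripper_width: 0.0188
```

```bash
timeout 60 python3 - <<'E'
from h import *
b=np.load("grip.npz")["b"];a=np.arctan2(-b[1],b[2]);z=np.array([-np.sin(a),0,-np.cos(a)])
G,v=brush_now(b);print(pose(),np.round(observe()["qpos"],2),G,v)
for h in(.385,.183):print(togo(np.array([.6182,.1505,h])+.019*z,z,[0,-1,0]))
im=read_camera("side");m=(im.max(2)<60).astype(np.uint8)
q=np.array([proj("side",G+v*L) for L in(.173,.142,.111,.103)]).round(1);print(q.tolist())
x,y=q[1].astype(int);ys,xs=np.nonzero(m[y-20:y+20,x-15:x+16]);print("dark",xs.mean()+x-15,ys.mean()+y-20,ys.min()+y-20,ys.max()+y-20,len(xs))
yl=(im[:,:,0]>150)&(im[:,:,1]>110)&(im[:,:,2]<90);ys,xs=np.nonzero(yl[y-40:y+10,x-15:x+16]);print("brass",xs.mean()+x-15,ys.mean()+y-40,len(xs))
E
```

```text
(array([0.61114058, 0.1491099 , 0.36660717]), array([ 2.79433217e+00, -6.79807476e-04, -1.57248605e+00])) [-0.47  0.78  0.61  0.93 -0.41  1.87 -1.56] [0.61760673 0.14911112 0.38447303] [-5.80607998e-04 -1.51803410e-03 -9.99998679e-01]
(array([-1.4, -0.4, -0.7]), array([ 0.001, -0.   , -0.002]))
(array([ -1.5, -69.1, 189.2]), array([ 0.001, -0.   , -0.002]))
[[219.3, 185.5], [218.0, 177.6], [216.7, 169.4], [216.4, 167.2]]
dark 217.52296819787986 178.02473498233215 163 188 283
brass 216.9 166.8 30
```

The mask check on the held brush agrees to about 1 px: head at (217.5,178) and collar at (216.9,166.8). I'll lower it into the pot and let go.

>>> servo_tool:
  series:
    - {"tx": -1,"ty": -7,"tz": 19,"wx": 0,"wy": 0,"wz": -0.002,"gripper": 0}
    - {"tx": -1,"ty": -19,"tz": 51,"wx": 0,"wy": 0,"wz": -0.002,"gripper": 0}
    - {"tx": -1,"ty": -32,"tz": 88,"wx": 0,"wy": 0,"wz": -0.002,"gripper": 0}
    - {"tx": -1,"ty": -46,"tz": 125,"wx": 0,"wy": 0,"wz": -0.002,"gripper": 0}
    - {"tx": -1,"ty": -57,"tz": 156,"wx": 0,"wy": 0,"wz": -0.002,"gripper": 0}
    - {"tx": -1,"ty": -65,"tz": 177,"wx": 0,"wy": 0,"wz": -0.002,"gripper": 0}
    - {"tx": -1,"ty": -69,"tz": 188,"wx": 0,"wy": 0,"wz": -0.002,"gripper": 0}
    - {"tx": -1,"ty": -69,"tz": 189,"wx": 0,"wy": 0,"wz": -0.002,"gripper": 0}
    - {"tx": -1,"ty": -69,"tz": 190,"wx": 0,"wy": 0,"wz": -0.002,"gripper": 0}

```text
time_s: 23.65
position: [0.612, 0.1495, 0.1667]
ee_rot: [2.797, 0.001, -1.571]
contact_force: [0.4, 0.1, -0.8]
gripper_width: 0.0188
```

```bash
timeout 60 python3 - <<'E'
from h import *
b=np.load("grip.npz")["b"];G,v=brush_now(b);print(pose(),G,v,observe()["contact_force"])
E
```

```text
(array([0.61204771, 0.14953927, 0.1667433 ]), array([ 2.79744986e+00,  5.01576893e-04, -1.57130329e+00])) [0.61845812 0.14952705 0.18462923] [ 2.53948119e-03 -3.38918403e-04 -9.99996718e-01] [ 0.39546491  0.1459029  -0.83649687]
```

Next I'll lower it the last 3 mm, open the jaws and back off along the tool axis.

>>> servo_tool:
  series:
    - {"tx": -1,"ty": -1,"tz": 2,"wx": 0,"wy": 0,"wz": 0,"gripper": 0}
    - {"tx": -1,"ty": -1,"tz": 3,"wx": 0,"wy": 0,"wz": 0,"gripper": 0}
    - {"tx": -1,"ty": -1,"tz": 3,"wx": 0,"wy": 0,"wz": 0,"gripper": 0}
    - {"tx": -1,"ty": -1,"tz": 3,"wx": 0,"wy": 0,"wz": 0,"gripper": 0.3}
    - {"tx": -1,"ty": -1,"tz": 3,"wx": 0,"wy": 0,"wz": 0,"gripper": 0.7}
    - {"tx": -1,"ty": -1,"tz": 3,"wx": 0,"wy": 0,"wz": 0,"gripper": 0.9}
    - {"tx": -1,"ty": -1,"tz": 3,"wx": 0,"wy": 0,"wz": 0,"gripper": 1}
    - {"tx": -1,"ty": -1,"tz": 3,"wx": 0,"wy": 0,"wz": 0,"gripper": 1}
    - {"tx": -1,"ty": 0,"tz": -15,"wx": 0,"wy": 0,"wz": 0,"gripper": 1}
    - {"tx": -1,"ty": 0,"tz": -40,"wx": 0,"wy": 0,"wz": 0,"gripper": 1}
    - {"tx": -1,"ty": 0,"tz": -75,"wx": 0,"wy": 0,"wz": 0,"gripper": 1}
    - {"tx": -1,"ty": 15,"tz": -115,"wx": 0.05,"wy": 0,"wz": 0,"gripper": 1}
    - {"tx": -1,"ty": 40,"tz": -150,"wx": 0.1,"wy": 0,"wz": 0,"gripper": 1}
    - {"tx": -1,"ty": 75,"tz": -165,"wx": 0.15,"wy": 0,"wz": 0,"gripper": 1}
    - {"tx": -1,"ty": 110,"tz": -170,"wx": 0.2,"wy": 0,"wz": 0,"gripper": 1}
    - {"tx": -1,"ty": 145,"tz": -170,"wx": 0.25,"wy": 0,"wz": 0,"gripper": 1}
    - {"tx": -1,"ty": 170,"tz": -170,"wx": 0.25,"wy": 0,"wz": 0,"gripper": 1}
    - {"tx": -1,"ty": 170,"tz": -170,"wx": 0.25,"wy": 0,"wz": 0,"gripper": 1}

```text
time_s: 25.45
position: [0.507, 0.1508, 0.3865]
ee_rot: [3.049, 0.004, -1.57]
contact_force: [0.0, 0.8, -0.4]
gripper_width: 0.0856
```

```bash
timeout 60 python3 - <<'E'
from h import *
s=observe();print(pose(),s["contact_force"],s["time_s"])
I=[read_camera(n)[:,:,::-1] for n in("side","top")]
a=I[0][90:280,150:350];b=I[1][60:330,180:430]
a=cv2.resize(a,(400,380),interpolation=cv2.INTER_CUBIC);b=cv2.resize(b,(400,432),interpolation=cv2.INTER_CUBIC)
C=np.zeros((432,800,3),np.uint8);C[:380,:400]=a;C[:,400:]=b;cv2.imwrite("pics/z9.png",C)
for n,i in zip(("side","top"),I):
    d0=np.abs(i.astype(int)-cv2.imread(f"pics/{n}0.png")).max(2)>45
    k,_,st,c=cv2.connectedComponentsWithStats(d0.astype(np.uint8));print(n,[(x[:5].tolist()) for x in st[1:] if x[4]>8])
E
```

```text
(array([0.50704873, 0.15082797, 0.38652085]), array([ 3.04876062,  0.00411863, -1.57002422])) [ 0.01427946  0.83683088 -0.43302387] 25.45
side [[202, 0, 31, 12, 269], [286, 0, 8, 4, 25], [445, 0, 65, 42, 1125], [417, 9, 27, 57, 738], [439, 14, 6, 4, 12], [211, 17, 49, 55, 630], [239, 24, 14, 16, 60], [243, 42, 13, 20, 121], [474, 58, 38, 10, 213], [224, 62, 37, 40, 483], [491, 69, 5, 12, 27], [451, 70, 21, 28, 418], [228, 72, 41, 79, 1260], [497, 89, 15, 35, 140], [488, 93, 7, 10, 24], [454, 107, 42, 25, 153], [494, 106, 4, 11, 16], [487, 116, 4, 5, 9], [460, 150, 4, 5, 9], [459, 156, 41, 42, 437], [461, 161, 10, 33, 47], [467, 162, 45, 67, 649], [450, 170, 22, 46, 406], [215, 184, 7, 2, 9], [503, 212, 6, 6, 12], [218, 214, 10, 5, 28], [220, 219, 8, 3, 10]]
top [[109, 99, 122, 285, 22015], [497, 323, 15, 16, 174]]
```

View pics/z9.png

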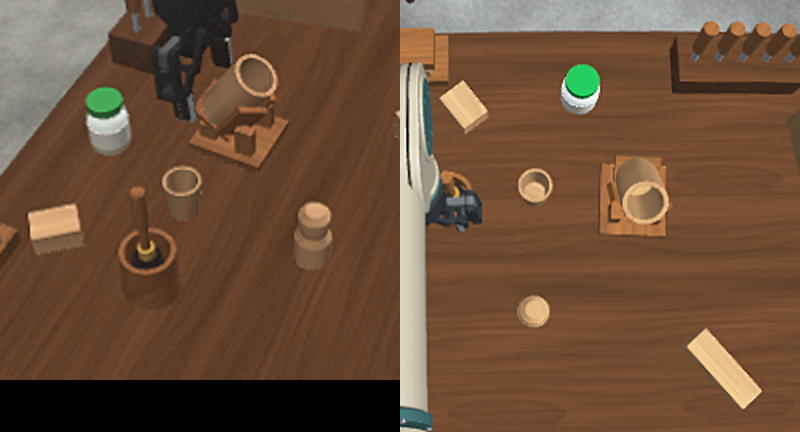

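The brush stands in its pot at side crop (140,235), bristles down and released. The cup is in its cradle at (238,90), and the bystanders show no change in either view where the arm isn't in the way. Handing the job in.

```bash
timeout 60 python3 -c "
from station import *
print(job_done())"
```

```text
the job is handed in; nothing more can be done
None
```

I scrubbed the cup with three full strokes, put the brush back in its pot bristles down, and handed the job in at about 25.5 s of the 54 s allowed.

**What went wrong on the way:** my first try at the cup held the brush in line with the tool. Joints 5 and 6 reached their limits and the brush touched the cup's upper wall lightly, about 36 mm up from the cup's underside. I drew it out, put the brush back in its pot and gripped it again about 20° off its axis. That try never reached the bottom, so I don't count it as one of the three strokes.

**Strokes:** each of the three reached the bottom, with an axial push of 6.8, 14.4 and 9.9 N and the bristle end at cup z ≈ 7.8 mm against 8 mm given. I measured the return to the mouth only on the last stroke, at 121.7 mm against the rim's 118 mm. The first two used nearly the same commanded rows and I didn't check them separately.

**Last checks:**
- **Brush:** it stands in the pot, released, and the gripper is open and clear.
- **Cup:** it sits in its cradle, with no change from the first top view.
- **Bystanders:** they show no change from the first pictures where visible. At the end the arm hid the pot and the gouge's side of the bench in the top view, so the brush is confirmed from the side view alone.
- **Forces:** readings at the end of each move stayed below 15 N.

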